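Bolt down the casket cover and stack the offering boxes on it

ROBOT

A 6-joint arm with a two-finger parallel gripper is mounted at the origin on the work surface. World frame = base frame: x ahead of the robot, y to its left, z up, the work surface at z = 0. Lengths are in m, angles in rad, forces in N, time in s.
With the tool pointing down it reaches from about 0.325 to 0.75 m from the base axis. Payload 7.6 kg.
Tool frame: the origin (TCP) lies midway between the tips of the shut fingers; the grasp point (between the pads) lies 19 mm behind it (bot.pinch_z is the distance from the TCP to the grasp point, in m); y points along the fingers, x is the direction in which the jaws open and shut, and the axes are right-handed (so a half turn about y gives the same grasp; the last joint's range is limited). The gripper opens to 85 mm and grips with 20 to 120 N. Pads are 22 mm wide; open, the fingers measure 114 mm over their backs; the gripper's body (76 mm by 85 mm) begins 54 mm behind the grasp point. The pads swing forward as they close: fully open they stand 13 mm farther back than shut.
Start: joints at [-1.271, 0.052, 1.401, -0, 1.689, -0.07], TCP at [0.19, -0.49, 0.199] pointing down, gripper open.
Joint ranges: [-2.9, 2.9], [-0.91, 2.17], [0.12, 2.37], [-1.06, 4.2], [0.26, 2.73], [-2.93, 2.93]. Speed limits (rad/s): [2.57, 2.57, 3.01, 3.14, 3.14, 3.14].

INTERFACE

Orientations are given as a unit quaternion [w, x, y, z].
In Python, from bench import sensors, viewer, finish_job, nets, bot gives the robot as it stands.
- The arm moves only by the shell command python3 -m creep 'ROWS'. ROWS is JSON, a list of rows, each a list of 5 numbers: the shift along the world's x, y, z in cm, then the turn about the world's z in units of 6 degrees (1.0 is 6 degrees), then the opening, from 0 (shut) to 1 (fully open). In form: [[tx, ty, tz, yaw, grip], ...]. A call has 1 to 20 rows; each row shifts and turns the pose as measured when the row begins; what a row does not reach is not made up. A row lasts 1/8 s, in which the tool goes at most 62.5 mm and 10.7 degrees, less where a joint would pass 70% of its speed; a pose out of reach is approached as far as the arm can. A call is refused whole if a number of a shift passes 6.25 or a number of a turn 1, either way. A call with a gripper value outside its range is refused whole. The fingers move at their own pace and stop on an object; the grip force is fixed at half the most. Time passes only in rows, so rows that do not move let the fingers close. It gives the time, the measured TCP pose, the force and the opening at its end, in the units of the state.
- sensors.get_state(): the state, without advancing time (a new reading comes with each control period).
- viewer.grab_frame(name): name is "scene" or "top"; returns a dict with "color" (384x512x3 uint8, red, green, blue), "fx", "fy", "cx", "cy" (pixels), "view" (4x4, takes a point from world to camera coordinates). Camera axes: x right, y up, looking along -z (the intrinsics and any distortion apply to the point x, -y, -z); pixel columns grow to the right and rows downward; lengths in m; the calibration is good to about 2 mm. A picture is of the moment at which its call begins. There is no depth.
- finish_job(): hands the job in, once; it reports no verdict.
Trained networks look in a picture, given as the dict that the camera call returned (one of the last four; its "shot" number tells which), for a name from the list of things; names that differ only in an ending like _2 or _b are one class to them, and where a whole thing is asked for, a point or a joint stands for the part that bears it (a point fixed in the world has none). Each returns a list of dicts, best first, with "conf" (0 to 1); they miss things now and then, are a little off and sometimes report something else, mostly with a low value. They report only what shows in the picture. A call takes as long as a camera call. They do not tell look-alikes from the thing itself.
- nets.look_for(picture, target): "location" ([row, column] in pixels, amid what is visible of it).
The state is a dict: "time": time; "q": joint angles; "qvel": joint speeds; "tau": joint torques, N m; "tcp_pos": TCP position; "tcp_rot": TCP orientation; "ft_force": force on the tool from outside, world axes, zero at the start; "torque": the same for the moment, N m; "opening": opening from 0.0 (shut) to 1.0 (fully open).
Only numpy, scipy, OpenCV 4.12 (cv2) and the standard library are available. Lean on these libraries where they do the work, as an engineer would, in place of code of your own. Each camera call takes 0.05 s, during which the arm holds its last target. There are 200 camera calls.

TASK

Close the red casket by tightening its four wing bolts clockwise in crisscross order (each bolt followed by the one opposite), in two passes: first each to about half way, with the blue end at the white mark, then each fully home against its stop at the black mark. When all four are home, stack every lacquer box on the table flat and squarely, one on another in any order, in one upright column on the red oblong in the middle of the cover, long sides along the oblong's, and leave the other things on the table alone.

Things in the scene. Friction and masses are not known exactly. Their poses are not given: they have to be found in the camera images.
- casket: Low round fixed casket: red drum, gold cover plate, 260 mm across, 60 mm high. Origin: centre of its underside. A flat red oblong (106 x 72 mm) is marked on the plate, long side along x. Wing bolts 1 to 4 stand on a circle of radius 100 mm at 45, 135, 225, 315 degrees counter-clockwise from x; 1 and 3, 2 and 4 are opposite.
- plate_center (a point): Centre of the cover plate's flat top, 60 mm above the table; axes as the casket's.
- bolt1 (a joint): Angle (rad) of bolt1, clockwise from above (tightening) positive. 0: blue wing end points outward from the plate's centre; 1.57: half way, blue end at the white mark; 2.9: hard stop, home, blue end at the black mark. Starts loose at 0.2 to 0.5. Even friction of about 0.2 Nm; stays where left, does not sink.
- bolt1_grip (a point): On bolt1's axis, 28 mm above the plate, in the middle of its steel wing: a flat bar 56 mm long (the point's x axis, towards the blue end), 12 mm thick (y), from 14 to 40 mm above the plate, on a round 26 mm foot.
- bolt2 (a joint): Angle (rad) of bolt2, clockwise from above (tightening) positive. 0: blue wing end points outward from the plate's centre; 1.57: half way, blue end at the white mark; 2.9: hard stop, home, blue end at the black mark. Starts loose at 0.2 to 0.5. Even friction of about 0.2 Nm; stays where left, does not sink.
- bolt2_grip (a point): On bolt2's axis, 28 mm above the plate, in the middle of its steel wing: a flat bar 56 mm long (the point's x axis, towards the blue end), 12 mm thick (y), from 14 to 40 mm above the plate, on a round 26 mm foot.
- bolt3 (a joint): Angle (rad) of bolt3, clockwise from above (tightening) positive. 0: blue wing end points outward from the plate's centre; 1.57: half way, blue end at the white mark; 2.9: hard stop, home, blue end at the black mark. Starts loose at 0.2 to 0.5. Even friction of about 0.2 Nm; stays where left, does not sink.
- bolt3_grip (a point): On bolt3's axis, 28 mm above the plate, in the middle of its steel wing: a flat bar 56 mm long (the point's x axis, towards the blue end), 12 mm thick (y), from 14 to 40 mm above the plate, on a round 26 mm foot.
- bolt4 (a joint): Angle (rad) of bolt4, clockwise from above (tightening) positive. 0: blue wing end points outward from the plate's centre; 1.57: half way, blue end at the white mark; 2.9: hard stop, home, blue end at the black mark. Starts loose at 0.2 to 0.5. Even friction of about 0.2 Nm; stays where left, does not sink.
- bolt4_grip (a point): On bolt4's axis, 28 mm above the plate, in the middle of its steel wing: a flat bar 56 mm long (the point's x axis, towards the blue end), 12 mm thick (y), from 14 to 40 mm above the plate, on a round 26 mm foot.
- box_red: Red with gold band: closed, solid lacquer box, 100 x 66 x 36 mm (x, y, z; z is up), about 0.3 kg. Origin at the centre of its underside. Flat top and bottom. May be absent.
- box_green: Green with gold band: closed, solid lacquer box, 100 x 66 x 40 mm (x, y, z; z is up), about 0.3 kg. Origin at the centre of its underside. Flat top and bottom. May be absent.
- box_yellow: Yellow with red band: closed, solid lacquer box, 100 x 66 x 44 mm (x, y, z; z is up), about 0.3 kg. Origin at the centre of its underside. Flat top and bottom. May be absent.
- box_black: Black with gold band: closed, solid lacquer box, 100 x 66 x 48 mm (x, y, z; z is up), about 0.3 kg. Origin at the centre of its underside. Flat top and bottom. May be absent.
- mug: White mug, 76 mm across, 85 mm high; a bystander. Origin at its underside.
- stupa: Gold pointed ornament, 80 mm across, 150 mm high; a bystander. Origin at its underside.
- bottle: Clear bottle, 64 mm across, 190 mm high; a bystander. Origin at its underside.
- jar: Amber jar, 72 mm across, 90 mm high; a bystander. Origin at its underside.
- brush: Brush lying flat, 170 mm long; a bystander. Origin on its length, at its underside.
- tin: Yellow tin, 66 mm across, 100 mm high; a bystander. Origin at its underside.
- bowl: Blue bowl, 110 mm across, 45 mm high; a bystander. Origin at its underside.
Things that resemble listed ones, but are neither listed nor needed, are in the scene too. Of the things that look like the box_yellow, take the one that is nearest to the robot's base at the start.

How it is judged:
By the outcome, as a careful person would: the job done as asked, in the order asked, and still so for the second after the job is handed in, with the robot touching nothing.
Of box_red, box_green, box_yellow, box_black only 2 to 4 are there at a start; the rules pass over those that are not, and their reading is None.
At some moment in a run one of box_red, box_green, box_yellow, box_black may be knocked a few centimetres aside while the robot is not near it.
It also fails if it takes over 210 s, if anything falls off the work surface, if the arm or the gripper's body presses on something with over 40 N, if the wrist force passes 120 N, or if a joint passes its speed limit or range.

## Working session

There is one attempt and no reset: what is moved stays moved. The work goes in short steps, Python scripts to look and compute and a shell command to move; the robot and the scene stay as the last step left them, time stands still between calls to the robot, and variables do not carry over. Pictures are saved under pics/ and viewed, about 12 in all and at most 16, crops included, and the job is handed in when it is done.

```bash
mkdir -p pics; ls
cat > h.py <<'E'
import numpy as np, cv2
from bench import sensors, viewer, finish_job, nets, bot
def grab(n): return viewer.grab_frame(n)
def save(p,f,crop=None,s=1):
    im=p["color"][:,:,::-1].copy()
    if crop: r0,r1,c0,c1=crop; im=im[r0:r1,c0:c1]
    cv2.imwrite("pics/"+f,cv2.resize(im,None,fx=s,fy=s,interpolation=cv2.INTER_CUBIC))
def proj(p,X):
    X=np.atleast_2d(X); V=np.array(p["view"]); c=X@V[:3,:3].T+V[:3,3]
    return np.c_[p["fx"]*c[:,0]/-c[:,2]+p["cx"], p["fy"]*-c[:,1]/-c[:,2]+p["cy"]]  # col,row
def unproj(p,col,row,z):
    V=np.array(p["view"]); d=np.array([(col-p["cx"])/p["fx"],-(row-p["cy"])/p["fy"],-1.])
    R=V[:3,:3]; o=-R.T@V[:3,3]; d=R.T@d; return o+d*(z-o[2])/d[2]
E
python3 - <<'E'
from h import *
a=grab("scene");b=grab("top")
save(a,"s0.png",s=1.5);save(b,"t0.png",s=1.5)
for p in(a,b):
    print({k:v for k,v in p.items() if k not in("color",)})
for n in["casket","bolt1","box_red","box_green","box_yellow","box_black"]:
    print(n,[(round(d["conf"],2),np.round(d["location"]).tolist(),unproj(b,d["location"][1],d["location"][0],.05).round(3).tolist()) for d in nets.look_for(b,n)])
s=sensors.get_state();print(s)
E
```

```text
pics
{'fx': 455.7954257259627, 'fy': 455.7954257259627, 'cx': 247.60238918701867, 'cy': 187.86368625619494, 'view': array([[ 0.76534232,  0.6435366 ,  0.0105727 , -0.41843185],
       [-0.44409984,  0.51612464,  0.73238697,  0.19544285],
       [ 0.46586099, -0.56522208,  0.68080653, -1.88545352],
       [ 0.        ,  0.        ,  0.        ,  1.        ]]), 'shot': 1}
{'fx': 375.24530598994255, 'fy': 375.24530598994255, 'cx': 258.4231115675326, 'cy': 195.2491940089819, 'view': array([[-0.02721846, -0.99950256, -0.01593077,  0.02200078],
       [ 0.99668734, -0.02835672,  0.07622491, -0.56237365],
       [-0.07663874, -0.01380327,  0.99696338, -1.33677915],
       [ 0.        ,  0.        ,  0.        ,  1.        ]]), 'shot': 2}
casket [(0.8, [189.0, 266.0], [0.581, -0.023, 0.05])]
bolt1 [(0.65, [168.0, 243.0], [0.658, 0.057, 0.05]), (0.56, [207.0, 239.0], [0.519, 0.075, 0.05]), (0.51, [170.0, 286.0], [0.649, -0.093, 0.05])]
box_red [(0.75, [197.0, 344.0], [0.546, -0.295, 0.05]), (0.53, [209.0, 240.0], [0.514, 0.072, 0.05])]
box_green [(0.82, [248.0, 177.0], [0.384, 0.299, 0.05])]

[... 173 characters left out ...]
, 341.0], [0.401, -0.28, 0.05])]
{'time': 0.4, 'q': array([-1.27129316e+00,  5.23071536e-02,  1.40085984e+00, -6.65887813e-06,
        1.68856383e+00, -7.02623468e-02]), 'qvel': array([-7.40353303e-04, -2.54694062e-03, -7.69220364e-04,  1.65696419e-03,
       -2.95932202e-05, -4.57108188e-04]), 'tau': array([-4.96251832e-04, -3.81075025e+01, -3.59878635e+01, -3.98306224e-05,
        1.31366010e-03,  4.03916874e-05]), 'tcp_pos': array([ 0.18976401, -0.48947831,  0.19888646]), 'tcp_rot': array([ 0.58342293, -0.58336586,  0.39960321, -0.39952377]), 'ft_force': array([-0.32691427, -0.02582308, -0.31409694]), 'torque': array([ 0.04651721,  0.00404511, -0.02854203]), 'opening': 1.0008809670583696}
```

View pics/t0.png

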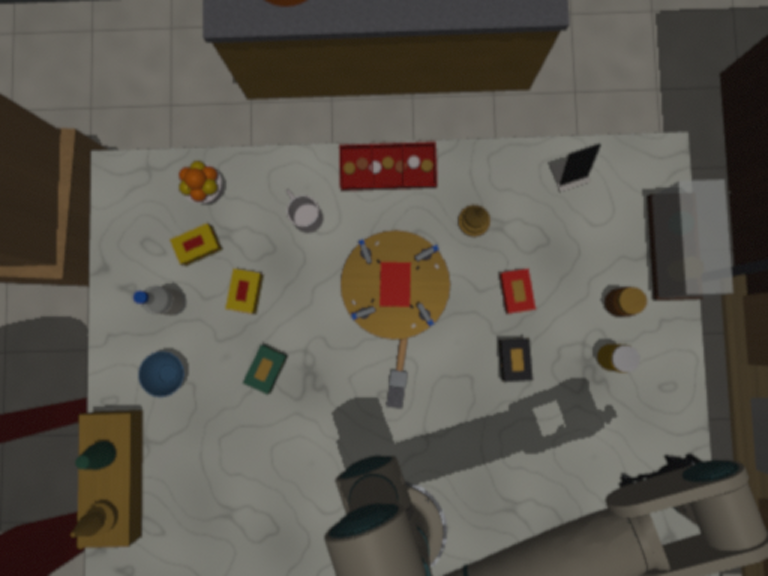

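View pics/s0.png

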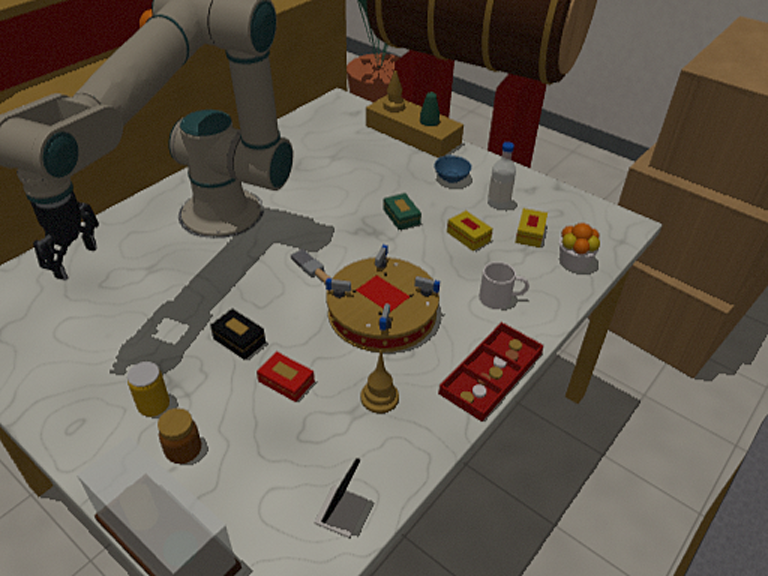

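The top picture shows the casket at about (264,190) native pixels. The boxes are red (345,194), black (343,239) and green (177,245). There are two yellow ones, (163,194) and (130,163), and the first is nearer the base. I'll measure each by colour and enlarge the views.

```bash
cat >> h.py <<'E'
def rect(p,mask,z,near,R=25):
    """fit rect to largest blob near (col,row); return world centre, long-axis angle deg, size at height z"""
    m=np.zeros_like(mask,np.uint8); c,r=map(int,near); m[r-R:r+R,c-R:c+R]=mask[r-R:r+R,c-R:c+R]
    n,l,st,ce=cv2.connectedComponentsWithStats(m)
    if n<2: return None
    i=1+np.argmax(st[1:,4]); ys,xs=np.where(l==i)
    W=np.array([unproj(p,x,y,z)[:2] for x,y in zip(xs,ys)],np.float32)
    (cx,cy),(w,h),a=cv2.minAreaRect(W*1000)
    if w<h: a+=90; w,h=h,w
    return W.mean(0).round(4),np.round((cx/1000,cy/1000),4),round((a+90)%180-90,1),round(w),round(h),len(xs)
def hsv(p): return cv2.cvtColor(p["color"],cv2.COLOR_RGB2HSV)
def yaw():
    from scipy.spatial.transform import Rotation as Ro
    s=sensors.get_state();w,x,y,z=s["tcp_rot"];M=Ro.from_quat([x,y,z,w]).as_matrix();return M
E
python3 - <<'E'
from h import *
b=grab("top");a=grab("scene")
save(b,"t1.png",(145,235,220,310),8)
save(a,"s1.png",(150,245,200,310),7)
H=hsv(b);h,s,v=H[...,0],H[...,1],H[...,2]
red=((h<8)|(h>172))&(s>150)&(v>60)
print("oblong",rect(b,red,.06,(264,190),17))
gold=(h>12)&(h<28)&(s>110)
print("plate",rect(b,(gold|red),.06,(264,190),45))
print("red",rect(b,red,.036,(345,194)))
print("green",rect(b,(h>35)&(h<95)&(s>70),.040,(177,245)))
y=(h>20)&(h<33)&(s>150)
print("yel",rect(b,y,.044,(163,194),17)); print("yel far",rect(b,y,.044,(130,163),17))
print("black",rect(b,(v<60),.048,(343,239),22))
for n,p in(("top",b),("scene",a)):
    H=hsv(p);bl=(H[...,0]>95)&(H[...,0]<130)&(H[...,1]>80)
    k,l,st,ce=cv2.connectedComponentsWithStats(bl.astype(np.uint8))
    for i in range(1,k):
        if st[i,4]>2: print(n,"blue",ce[i].round(1),st[i,4],unproj(p,*ce[i],.09)[:2].round(4))
print(yaw().round(3))
E
```

```text
oblong (array([ 0.5814, -0.0108], dtype=float32), array([ 0.5815, -0.0109]), -1.7, 99, 70, 563)
plate (array([ 0.5787, -0.0115], dtype=float32), array([ 0.5815, -0.0116]), 43.3, 252, 250, 3637)
red (array([ 0.5593, -0.3   ], dtype=float32), array([ 0.5595, -0.3009]), 6.8, 96, 67, 383)
green (array([0.3902, 0.3018], dtype=float32), array([0.3905, 0.3024]), -26.3, 97, 63, 359)
yel (array([0.5768, 0.349 ], dtype=float32), array([0.5773, 0.3494]), -11.0, 96, 70, 404)
yel far (array([0.6919, 0.465 ], dtype=float32), array([0.6926, 0.4661]), -67.4, 102, 69, 424)
black (array([ 0.3992, -0.2826], dtype=float32), array([ 0.3988, -0.2849]), 1.7, 99, 73, 443)
top blue [240.5 161. ] 8 [0.6782 0.0642]
top blue [290. 165.] 9 [ 0.6592 -0.1065]
top blue [ 93.5 197.6] 67 [0.5658 0.5762]
top blue [235.8 210.3] 12 [0.5079 0.0846]
top blue [286.3 214.9] 9 [ 0.4875 -0.0882]
top blue [107.2 248.9] 659 [0.3882 0.5278]
scene blue [178.7  10. ] 3 [-0.7225  0.8829]
scene blue [180.   27.2] 5 [-0.5446  0.7233]
scene blue [145.7  80.3] 3 [-0.2478  0.2252]
scene blue [149.   85.3] 3 [-0.203  0.206]
scene blue [3
[... 1547 characters left out ...]
cene blue [290.6 190.4] 29 [0.6818 0.0638]
scene blue [148.7 211.7] 3 [ 0.3951 -0.3144]
scene blue [152.2 212.4] 12 [ 0.4061 -0.3093]
scene blue [255.  215.2] 39 [ 0.664  -0.1042]
scene blue [160.1 212.7] 7 [ 0.4264 -0.2936]
scene blue [173.8 220.5] 4 [ 0.4844 -0.2887]
scene blue [158.  223.3] 3 [ 0.4559 -0.329 ]
scene blue [146.3 226. ] 3 [ 0.4369 -0.3601]
scene blue [152.5 225.5] 4 [ 0.4499 -0.3463]
scene blue [169.8 224.8] 4 [ 0.4882 -0.3093]
scene blue [173.5 227.5] 4 [ 0.5055 -0.3096]
scene blue [169.4 231.4] 8 [ 0.5076 -0.3289]
scene blue [237. 309.] 3 [ 0.8449 -0.3997]
scene blue [232.  316.4] 5 [ 0.8495 -0.4248]
[[ 0.361 -0.     0.932]
 [-0.932 -0.     0.361]
 [-0.    -1.    -0.   ]]
```

View pics/t1.png

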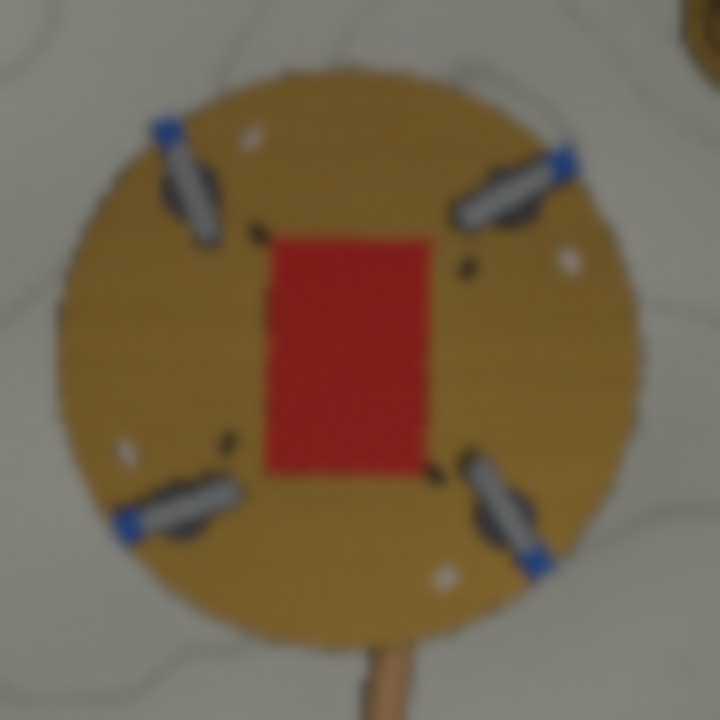

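View pics/s1.png

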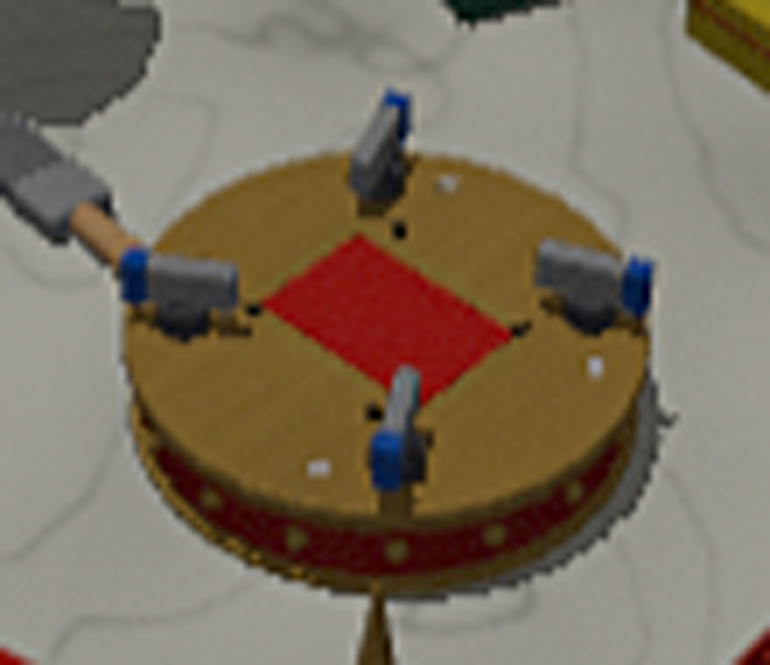

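```bash
cat >> h.py <<'E'
def soft(p,w,z,near,R):
    c,r=map(int,near); ys,xs=np.mgrid[r-R:r+R+1,c-R:c+R+1]; ww=w[ys,xs].ravel()
    W=np.array([unproj(p,x,y,z)[:2] for x,y in zip(xs.ravel(),ys.ravel())])
    m=(W*ww[:,None]).sum(0)/ww.sum(); C=((W-m).T*ww)@(W-m)/ww.sum(); e,v=np.linalg.eigh(C)
    a=np.degrees(np.arctan2(v[1,1],v[0,1])); return m,(a+90)%180-90,np.sqrt(12*e[::-1])*1000
def casket(p,near):
    I=p["color"].astype(float); w=np.clip((I[...,0]-1.8*I[...,1]-5)/60,0,1); return soft(p,w,.06,near,22)
def bluew(p): I=p["color"].astype(float); return np.clip((I[...,2]-1.25*I[...,0]-8)/40,0,1)
E
python3 - <<'E'
from h import *
b=grab("top");a=grab("scene")
n=lambda p:proj(p,[.5815,-.011,.06])[0].round()
m,A,s=casket(b,n(b)); print("top",m.round(4),A.round(2),s.round(1))
m2,A2,s2=casket(a,n(a)); print("scene",m2.round(4),A2.round(2),s2.round(1))
A=(A+A2)/2; m=(m+m2)/2
for k in range(4):
    t=np.radians(A+45+90*k); B=m+.1*np.array([np.cos(t),np.sin(t)])
    out=[]
    for p in(b,a):
        g=B+.024*np.array([np.cos(t-.35),np.sin(t-.35)])
        q=proj(p,[*g,.09])[0].round(); mm,_,_=soft(p,bluew(p),.092,q,7); d=mm-B
        out.append((d.round(4),round(np.degrees(np.arctan2(d[1],d[0])),1),round(np.hypot(*d),4)))
    print(k+1,B.round(4),"outward",round(np.degrees(t),1),out)
E
```

```text
top [ 0.5812 -0.0109] -3.83 [100.8  67.8]
scene [ 0.5844 -0.0078] 2.11 [103.9  68.9]
1 [0.6546 0.0603] outward 44.1 [(array([0.0231, 0.0038]), np.float64(9.3), np.float64(0.0234)), (array([0.0285, 0.0015]), np.float64(3.1), np.float64(0.0285))]
2 [0.5132 0.0624] outward 134.1 [(array([-0.0052,  0.0223]), np.float64(103.2), np.float64(0.0229)), (array([-0.0012,  0.0262]), np.float64(92.7), np.float64(0.0263))]
3 [ 0.5111 -0.079 ] outward 224.1 [(array([-0.0234, -0.0097]), np.float64(-157.4), np.float64(0.0254)), (array([-0.0168, -0.0116]), np.float64(-145.3), np.float64(0.0204))]
4 [ 0.6525 -0.0811] outward 314.1 [(array([ 0.0065, -0.0248]), np.float64(-75.4), np.float64(0.0256)), (array([ 0.0123, -0.0247]), np.float64(-63.6), np.float64(0.0276))]
```

Run:
```python
from h import *
b=grab("top");a=grab("scene")
T=[unproj(b,220+x/8-.5,145+y/8-.5,.06)[:2] for x,y in((272,238),(432,238),(428,475),(266,474))]
S=[unproj(a,200+x/7-.5,150+y/7-.5,.06)[:2] for x,y in((262,303),(360,235),(513,335))]
ang=lambda u:round(np.degrees(np.arctan2(u[1],u[0])),1)
print(np.round(T,4).tolist(),ang(T[0]-T[3]),ang(T[1]-T[2]),ang(T[0]-T[1])-90,ang(T[3]-T[2])-90,np.mean(T,0))
print(np.round(S,4).tolist(),ang(S[2]-S[1]),ang(S[1]-S[0])-90,(S[0]+S[2])/2)
# subpixel edges: red fraction per row / col
for p in(b,):
    I=p["color"].astype(float)
    w=np.clip((I[...,0]-I[...,1]-25)/90,0,1)
    L=[];R=[]
    for r in range(178,202):
        row=w[r,245:285]; k=np.argmax(row>.5); j=len(row)-1-np.argmax(row[::-1]>.5)
        L.append(unproj(p,245+k-(row[k]-.5)/(row[k]-row[k-1]),r,.06)[:2]); R.append(unproj(p,245+j+(row[j]-.5)/(row[j]-row[j+1]),r,.06)[:2])
    for E in(L,R):
        E=np.array(E);f=np.polyfit(E[:,0],E[:,1],1);print("edge",np.degrees(np.arctan(f[0])).round(2),f)
# white/black marks
H=hsv(b)
sub=H[140:240,215:315]; m=((sub[...,1]<90)&(sub[...,2]>95)).astype(np.uint8)
yy,xx=np.mgrid[140:240,215:315]; m&=(np.hypot(xx-264,yy-190)<34).astype(np.uint8)
k,l,st,ce=cv2.connectedComponentsWithStats(m)
for i in range(1,k):
    q=unproj(b,215+ce[i][0],140+ce[i][1],.06)[:2];print("white",st[i,4],q.round(4))
```

```text
[[0.6347, 0.0212], [0.6326, -0.0494], [0.528, -0.0445], [0.5305, 0.0265]] -2.9 -2.7 -1.7000000000000028 -2.0 [ 0.58145046 -0.01155187]
[[0.5311, -0.0397], [0.5359, 0.0302], [0.6391, 0.0231]] -3.9 -3.9000000000000057 [ 0.5851023  -0.00831253]
edge -3.36 [-0.05872865  0.05737368]
edge -3.12 [-0.05449177 -0.01356501]
white 3 [0.6799 0.03  ]
white 1 [ 0.6605 -0.1015]
white 6 [ 0.6469 -0.0769]
white 1 [ 0.6537 -0.0907]
white 6 [ 0.6211 -0.109 ]
white 5 [0.5411 0.0873]
white 3 [ 0.5244 -0.0748]
white 10 [0.5152 0.0665]
white 10 [ 0.5019 -0.0847]
white 5 [ 0.4825 -0.0515]
```

Yaw is about -3°. I'm naming the bolts 1 TL, 2 BL, 3 BR and 4 TR in the top picture, with their blue ends outward. In the scene crop, each black mark sits by a corner of the oblong. I'll move over bolt 1 first.

```bash
python3 -m creep '[[3.9,4.55,0,-0.03,0.5],[3.9,4.55,0,-0.03,0.5],[3.9,4.55,0,-0.03,0.5],[3.9,4.55,0,-0.03,0.5],[3.9,4.55,0,-0.03,0.5],[3.9,4.55,0,-0.03,0.5],[3.9,4.55,0,-0.03,0.5],[3.9,4.55,0,-0.03,0.5],[3.9,4.55,0,-0.03,0.5],[3.9,4.55,0,-0.03,0.5],[3.9,4.55,0,-0.03,0.5],[3.9,4.55,0,-0.03,0.5]]'
cat > d.py <<'E'
# usage: d.py x y z J : remaining shift in cm / turn units
import sys; from h import *
s=sensors.get_state(); M=yaw(); J=np.degrees(np.arctan2(M[1,0],M[0,0])); t=np.array(list(map(float,sys.argv[1:4])))
print("to go cm",((t-s["tcp_pos"])*100).round(2),"turn",round((float(sys.argv[4])-J)/6,2),"| J",J.round(1),"tcp",s["tcp_pos"].round(4),"F",s["ft_force"].round(1),"T",s["torque"].round(2),"op",round(s["opening"],3),"q6",s["q"][5].round(2),"t",s["time"])
E
python3 d.py .6573 .0569 .069 -71
```

```text
time: 2.2
tcp_pos: [0.6677, 0.0733, 0.2003]
tcp_rot: [0.574, -0.574, 0.411, -0.415]
ft_force: [0.6, -0.8, -0.1]
opening: 0.497
to go cm [ -1.04  -1.64 -13.13] turn 0.09 | J -71.5 tcp [0.6677 0.0733 0.2003] F [ 0.6 -0.8 -0.1] T [-0.04  0.04 -0.02] op 0.497 q6 1.3 t 2.2
```

```bash
python3 -m creep '[[-1.04,-1.64,-3,0,0.5],[0,0,-4,0,0.5],[0,0,-1,0,0.5],[0,0,0,0,0.5]]'; python3 d.py .6573 .0569 .069 -71
python3 - <<'E'
from h import *
a=grab("scene"); save(a,"s2.png",(130,245,200,330),6)
E
```

```text
time: 2.7
tcp_pos: [0.6603, 0.0613, 0.116]
tcp_rot: [0.575, -0.575, 0.41, -0.413]
ft_force: [-0.5, 0.6, -0.2]
opening: 0.504
to go cm [-0.3  -0.44 -4.7 ] turn 0.03 | J -71.2 tcp [0.6603 0.0613 0.116 ] F [-0.5  0.6 -0.2] T [ 0.02 -0.01 -0.  ] op 0.504 q6 1.28 t 2.7
```

View pics/s2.png

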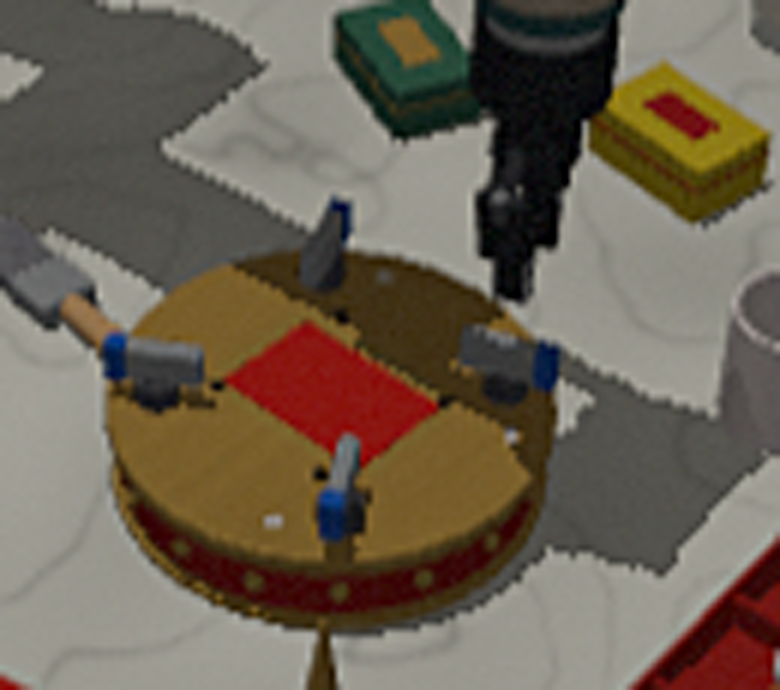

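The jaws are edge-on at crop (512,280), above bolt 1's wing at (505,350). Next I descend and close.

```bash
python3 -m creep '[[-0.3,-0.44,-2.2,0,0.5],[0,0,-1.8,0,0.5],[0,0,0,0,0.5]]'; python3 d.py .6573 .0569 .069 -71;  python3 -m creep '[[0,0,-0.4,0,0.3],[0,0,0,0,0],[0,0,0,0,0],[0,0,0,0,0]]'; python3 d.py .6573 .0569 .069 -71
```

```text
time: 3.12
tcp_pos: [0.66, 0.0567, 0.0815]
tcp_rot: [0.577, -0.573, 0.407, -0.416]
ft_force: [0.5, -0.6, -0.7]
opening: 0.499
to go cm [-0.27  0.02 -1.25] turn 0.03 | J -71.2 tcp [0.66   0.0567 0.0815] F [ 0.5 -0.6 -0.7] T [-0.04  0.05  0.03] op 0.499 q6 1.27 t 3.125
time: 3.62
tcp_pos: [0.6616, 0.057, 0.0807]
tcp_rot: [0.578, -0.572, 0.406, -0.417]
ft_force: [-0.8, 0.5, -0.5]
opening: 0.002
to go cm [-0.43 -0.01 -1.17] turn 0.03 | J -71.2 tcp [0.6616 0.057  0.0807] F [-0.8  0.5 -0.5] T [ 0.05 -0.03  0.02] op 0.002 q6 1.27 t 3.625
```

Run:
```python
from h import *
a=grab("scene"); save(a,"s3.png",(150,245,230,330),7)
b=grab("top");print(proj(a,sensors.get_state()["tcp_pos"]))
```

```text
[[284.3869385  190.75489806]]
```

View pics/s3.png

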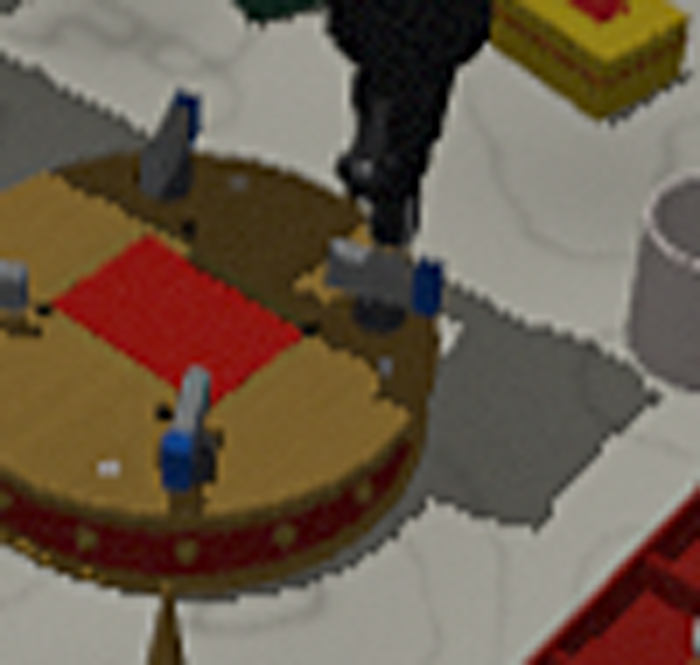

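Run:
```python
from h import *
a=grab("scene")
for X in([.6603,.0613,.116],[.667,.041,.122],[.667,.041,.116],[.6616,.057,.0807],[.6616,.057,.1],[.657,.057,.1],[.657,.057,.088]): print(X,proj(a,X)[0].round(1))
print(unproj(a,230+385/7,150+275/7,.088))
V=np.array(a["view"]);print(-V[:3,:3].T@V[:3,3])
b=grab("top"); save(b,"t2.png",(130,250,200,320),6)
```

```text
[0.6603, 0.0613, 0.116] [285.5 182.3]
[0.667, 0.041, 0.122] [283.6 184.9]
[0.667, 0.041, 0.116] [283.5 186.3]
[0.6616, 0.057, 0.0807] [284.4 190.8]
[0.6616, 0.057, 0.1] [284.8 186.6]
[0.657, 0.057, 0.1] [283.7 186. ]
[0.657, 0.057, 0.088] [283.4 188.6]
[0.66310971 0.05766173 0.088     ]
[ 1.28539898 -0.89729663  1.14491323]
```

View pics/t2.png

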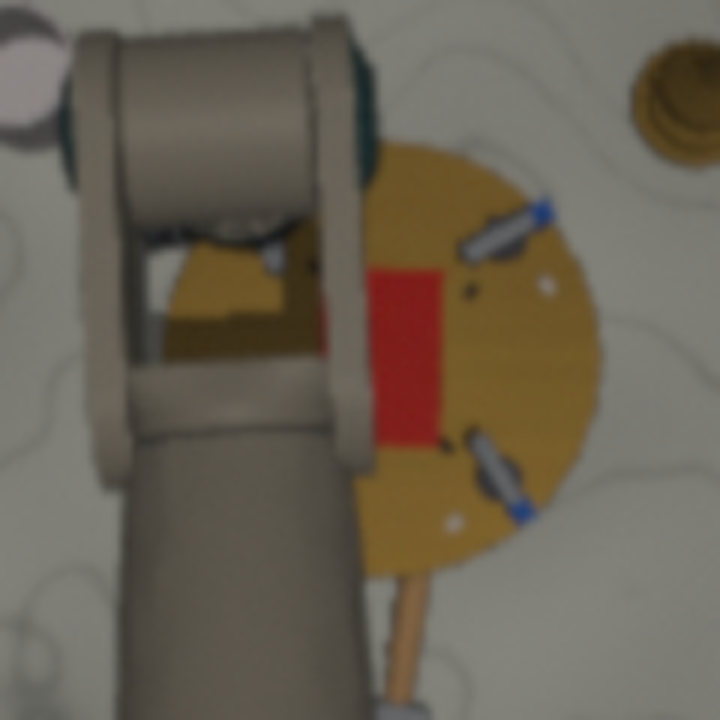

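Run:
```python
from h import *
b=grab("top");a=grab("scene")
V=np.array(b["view"]);print(-V[:3,:3].T@V[:3,3])
for z in(.15,.2,.3,.4): print(z,unproj(b,235.8,169,z).round(3))
print({k:getattr(bot,k) for k in dir(bot) if k[0]!='_'})
# known fixtures: robot base axis? show where z-axis column projects
print(proj(a,[[0,0,0],[0,0,.1]]),proj(b,[[0,0,0],[0,0,.1]]))
print(a["color"].shape)
for p in(a,b): print(nets.look_for(p,"bolt1"))
```

```text
[ 0.45866046 -0.01240916  1.37593722]
0.15 [0.642 0.077 0.15 ]
0.2 [0.634 0.073 0.2  ]
0.3 [0.619 0.066 0.3  ]
0.4 [0.604 0.059 0.4  ]
{'Unreachable': <class 'bench.Unreachable'>, 'pinch_z': 0.0187}
[[146.4493659  140.61672109]
 [142.9252322  120.47860398]] [[264.59891901 353.11227421]
 [264.61339722 363.52230247]]
(384, 512, 3)
[{'location': [194.5, 225.9], 'conf': 0.58}, {'location': [189.5, 284.4], 'conf': 0.57}, {'location': [170.1, 252.5], 'conf': 0.54}, {'location': [211.2, 257.6], 'conf': 0.46}]
[{'location': [170.4, 284.7], 'conf': 0.47}]
```

Run:
```python
from h import *
a=grab("scene")
d=np.array([.361,-.932,0]); 
for z in(.199,.212,.225,.24): print(z,[proj(a,np.array([.1898,-.4895,z])+s*.05*d)[0].round(1).tolist() for s in(1,-1)])
```

```text
0.199 [[44.3, 197.3], [64.6, 176.2]]
0.212 [[43.0, 194.1], [63.5, 173.1]]
0.225 [[41.7, 190.9], [62.4, 169.9]]
0.24 [[40.1, 187.1], [61.1, 166.1]]
```

```bash
python3 -c "
import cv2;i=cv2.imread('pics/s0.png');cv2.imwrite('pics/s0c.png',cv2.resize(i[180:300,10:130],None,fx=5,fy=5))"
```

```text
(no output)
```

View pics/s0c.png

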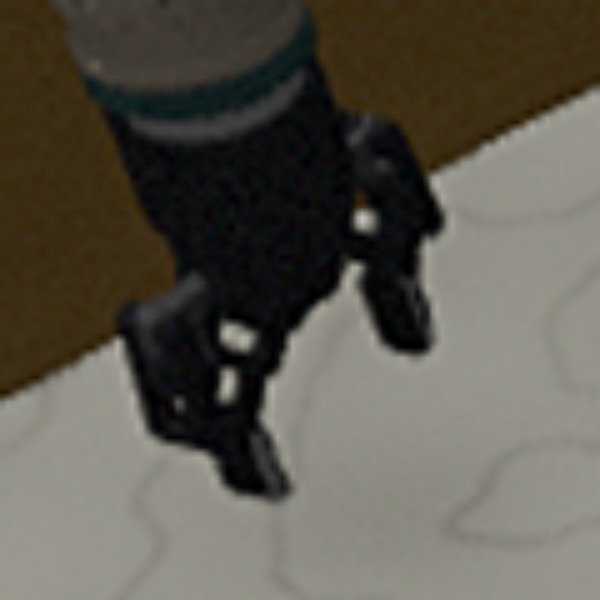

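Two pictures agree that the fingertips sit about 28 mm higher than the reported TCP. In the start picture the tips are at (42,186) and (62,167), which fits z ≈ 0.24. The jaws therefore closed above the wing. I'll check by lowering carefully with the gripper half open.

```bash
python3 -m creep '[[-0.5,0,0.3,0,0.5],[0,0,0,0,0.5],[0,0,0,0,0.5],[0,0,-1,0,0.5],[0,0,0,0,0.5]]'; python3 d.py .6563 .0561 .041 -71; python3 -m creep '[[0,0,-0.6,0,0.5],[0,0,0,0,0.5]]' | grep -E 'pos|force';python3 -m creep '[[0,0,-0.6,0,0.5],[0,0,0,0,0.5]]'| grep -E 'pos|force'
```

```text
time: 4.7
tcp_pos: [0.6558, 0.057, 0.0725]
tcp_rot: [0.578, -0.572, 0.406, -0.417]
ft_force: [-0.5, -0.4, 0.0]
opening: 0.5
to go cm [ 0.05 -0.09 -3.15] turn 0.03 | J -71.2 tcp [0.6558 0.057  0.0725] F [-0.5 -0.4  0. ] T [ 0.01 -0.02 -0.03] op 0.5 q6 1.27 t 4.7
tcp_pos: [0.6556, 0.057, 0.0656]
ft_force: [-0.8, -0.4, -0.1]
tcp_pos: [0.6557, 0.057, 0.0593]
ft_force: [0.3, 0.1, 0.1]
```

```bash
python3 -m creep '[[0,0,-0.8,0,0.5],[0,0,0,0,0.5]]' | grep -E 'pos|force';python3 -m creep '[[0,0,-0.5,0,0.4],[0,0,0,0,0.3],[0,0,0,0,0],[0,0,0,0,0],[0,0,0,0,0]]'; python3 d.py .6563 .0561 .041 -71
```

```text
tcp_pos: [0.6557, 0.057, 0.0506]
ft_force: [0.5, 0.8, 0.4]
time: 6.08
tcp_pos: [0.6561, 0.0565, 0.0459]
tcp_rot: [0.578, -0.572, 0.406, -0.417]
ft_force: [-0.3, -0.7, -0.8]
opening: 0.121
to go cm [ 0.02 -0.04 -0.49] turn 0.03 | J -71.2 tcp [0.6561 0.0565 0.0459] F [-0.3 -0.7 -0.8] T [0.1  0.07 0.16] op 0.121 q6 1.27 t 6.075
```

Bolt 1 is gripped (opening 0.12, hardly any side force). Turning it to half way.

```bash
python3 -m creep '[[0,0,0,-1,0],[0,0,0,-1,0],[0,0,0,-1,0],[0,0,0,-1,0],[0,0,0,-1,0],[0,0,0,-1,0],[0,0,0,-1,0],[0,0,0,-1,0],[0,0,0,-1,0],[0,0,0,-1,0],[0,0,0,0,0]]' >/dev/null; python3 d.py .6561 .0565 .0459 -138
```

```text
to go cm [ 0.   -0.14  0.  ] turn -0.84 | J -132.9 tcp [0.6561 0.0579 0.0459] F [ 0.  -1.6  0.2] T [ 0.02 -0.12 -0.2 ] op 0.122 q6 2.36 t 7.45
```

```bash
python3 -m creep '[[0,-0.1,0,-0.8,0],[0,0,0,0,0]]' >/dev/null; python3 d.py .6561 .0565 .0459 -138
python3 -m creep '[[0,0,0,0,0.5],[0,0,0,0,0.5],[0,0,2.5,0,0.5],[0,0,2.5,0,0.5],[-1.06,-0.96,0,1,0.5],[-1.06,-0.96,0,1,0.5],[-1.06,-0.96,0,1,0.5],[-1.06,-0.96,0,1,0.5],[-1.06,-0.96,0,1,0.5],[-1.06,-0.96,0,1,0.5],[-1.06,-0.96,0,1,0.5],[-1.06,-0.96,0,1,0.5],[-1.06,-0.96,0,1,0.5],[-1.06,-0.96,0,1,0.5],[-1.06,-0.96,0,1,0.5],[-1.06,-0.96,0,1,0.5],[-1.06,-0.96,0,1,0.5],[-0.6,-0.6,0,0,0.5],[0,0,0,0,0.5]]' >/dev/null;  python3 d.py .5077 -.0777 .046 -58.4
```

```text
to go cm [-0.   -0.15  0.  ] turn -0.08 | J -137.5 tcp [0.6561 0.058  0.0459] F [-0.6 -0.6  0.1] T [-0.18 -0.12 -0.17] op 0.127 q6 2.44 t 7.7
to go cm [-0.06  0.14 -5.54] turn -0.4 | J -56.0 tcp [ 0.5083 -0.0791  0.1014] F [-0.4  0.8 -0.2] T [ 0.01  0.07 -0.04] op 0.501 q6 0.74 t 10.075
```

```bash
python3 -m creep '[[0,0.14,-2,-0.4,0.5],[0,0,-1.8,0,0.5],[0,0,-1.4,0,0.5],[0,0,-0.2,0,0.5],[0,0,0,0,0]]' | grep -E "pos|force";  python3 d.py .5077 -.0777 .046 -58.4; python3 -m creep '[[0,0,0,0,0],[0,0,0,0,0],[0,0,0,0,0]]'>/dev/null;  python3 d.py .5077 -.0777 .046 -138
```

```text
tcp_pos: [0.5102, -0.0767, 0.0471]
ft_force: [-0.4, 0.2, -0.7]
to go cm [-0.25 -0.1  -0.11] turn 0.05 | J -58.7 tcp [ 0.5102 -0.0767  0.0471] F [-0.4  0.2 -0.7] T [ 0.01 -0.04  0.04] op 0.302 q6 0.8 t 10.7
to go cm [-0.24 -0.14 -0.17] turn -13.21 | J -58.7 tcp [ 0.5101 -0.0763  0.0477] F [-0.1  0.  -1.6] T [ 0.15  0.09 -0.15] op 0.125 q6 0.8 t 11.075
```

```bash
python3 -m creep '[[-0.1,-0.05,0,-1,0],[-0.1,-0.05,0,-1,0],[-0.05,0,0,-1,0],[0,0,0,-1,0],[0,0,0,-1,0],[0,0,0,-1,0],[0,0,0,-1,0],[0,0,0,-1,0],[0,0,0,-1,0],[0,0,0,-1,0],[0,0,0,-1,0],[0,0,0,-1,0],[0,0,0,0,0]]' >/dev/null;  python3 d.py .5077 -.0777 .046 -138
```

```text
to go cm [-0.16  0.06 -0.17] turn -0.87 | J -132.8 tcp [ 0.5093 -0.0783  0.0477] F [-0.1 -1.  -2.2] T [ 0.38 -0.01 -0.18] op 0.126 q6 2.12 t 12.7
```

```bash
python3 -m creep '[[0,0,0,-0.85,0],[0,0,0,0,0]]' >/dev/null; python3 d.py .5077 -.0777 .046 -138
python3 -m creep '[[0,0,0,0,0.5],[0,0,0,0,0.5],[0,0,2.5,0,0.5],[0,0,2.5,0,0.5],[0,0.85,0,1,0.5],[0,0.85,0,1,0.5],[0,0.85,0,1,0.5],[0,0.85,0,1,0.5],[0,0.85,0,1,0.5],[0,0.85,0,1,0.5],[0,0.85,0,1,0.5],[0,0.85,0,1,0.5],[0,0.85,0,1,0.5],[0,0.85,0,1,0.5],[0,0.85,0,1,0.5],[0,0.85,0,1,0.5],[0,0.85,0,1,0.5],[0,0.85,0,1,0.5],[0,0.85,0,1,0.5],[0,0.85,0,1,0.5]]' >/dev/null;  python3 -m creep '[[0,0,0,1,0.5],[0,0,0,1,0.5],[0,0,0,1,0.5],[0,0,0,1,0.5],[0,0,0,1,0.5],[0,0,0,1,0.5],[0,0,0,1,0.5],[0,0,0,1,0.5],[0,0,0,0,0.5]]' >/dev/null; python3 d.py .5151 .0635 .046 16
```

```text
to go cm [-0.15  0.06 -0.17] turn -0.05 | J -137.7 tcp [ 0.5092 -0.0783  0.0477] F [-0.8 -1.2 -2.4] T [ 0.28 -0.01 -0.18] op 0.127 q6 2.2 t 12.95
to go cm [-0.29  0.22 -6.64] turn 0.46 | J 13.2 tcp [0.518  0.0613 0.1124] F [-0.8 -1.1  0.1] T [-0.02  0.02  0.06] op 0.5 q6 -0.22 t 16.575
```

```bash
python3 -m creep '[[-0.3,0.22,-2.5,0.46,0.5],[-0.1,0,-2.2,0,0.5],[0,0,-1.3,0,0.5],[0,0,0,0,0.5]]' >/dev/null;  python3 d.py .5151 .0635 .046 16
```

```text
to go cm [ 0.01 -0.01 -0.64] turn 0.04 | J 15.7 tcp [0.515  0.0636 0.0524] F [ 0.6  0.2 -0.2] T [-0.02  0.01 -0.  ] op 0.498 q6 -0.27 t 17.075
```

```bash
python3 -m creep '[[0,0,-0.6,0,0.3],[0,0,0,0,0],[0,0,0,0,0],[0,0,0,0,0]]' >/dev/null;  python3 d.py .5151 .0635 .046 -48; python3 -m creep '[[0,0,0,-1,0],[0,0,0,-1,0],[0,0,0,-1,0],[0,0,0,-1,0],[0,0,0,-1,0],[0,0,0,-1,0],[0,0,0,-1,0],[0,0,0,-1,0],[0,0,0,-1,0],[0,0,0,-0.5,0],[0,0,0,0,0]]' >/dev/null;  python3 d.py .5151 .0635 .046 -48
```

```text
to go cm [-0.26 -0.06 -0.14] turn -10.62 | J 15.7 tcp [0.5177 0.0641 0.0474] F [ 2.7  0.8 -1.7] T [-0.18  0.55  0.1 ] op 0.12 q6 -0.27 t 17.575
to go cm [-0.11  0.06 -0.14] turn -0.79 | J -43.3 tcp [0.5162 0.0629 0.0474] F [ 2.2  0.1 -3.3] T [ 0.5  0.2 -0. ] op 0.127 q6 0.8 t 18.95
```

```bash
python3 -m creep '[[0,0,0,-0.75,0],[0,0,0,0,0]]' >/dev/null; python3 d.py .5151 .0635 .046 -48
python3 -m creep '[[0,0,0,0,0.5],[0,0,0,0,0.5],[0,0,2.5,0,0.5],[0,0,2.5,0,0.5],[1.07,-1.2,0,1,0.5],[1.07,-1.2,0,1,0.5],[1.07,-1.2,0,1,0.5],[1.07,-1.2,0,1,0.5],[1.07,-1.2,0,1,0.5],[1.07,-1.2,0,1,0.5],[1.07,-1.2,0,1,0.5],[1.07,-1.2,0,1,0.5],[1.07,-1.2,0,1,0.5],[1.07,-1.2,0,1,0.5],[1.07,-1.2,0,1,0.5],[1.07,-1.2,0,1,0.5],[0,0,0,0,0.5]]' >/dev/null;  python3 d.py .6489 -.0851 .046 27.3
```

```text
to go cm [-0.1   0.05 -0.14] turn -0.04 | J -47.7 tcp [0.5161 0.063  0.0474] F [ 2.2 -1.  -2.1] T [ 0.56  0.23 -0.05] op 0.123 q6 0.88 t 19.2
to go cm [-0.28  0.08 -6.  ] turn -0.06 | J 27.6 tcp [ 0.6517 -0.0859  0.106 ] F [ 0.3 -0.1 -0.2] T [-0.07 -0.    0.03] op 0.5 q6 -0.7 t 21.325
```

```bash
python3 -m creep '[[-0.28,0.08,-2.5,0,0.5],[-0.1,0,-2,0,0.5],[0,0,-1.2,0,0.5],[0,0,0,0,0.5]]' >/dev/null;  python3 d.py .6489 -.0851 .046 27; python3 -m creep '[[0,0,-0.5,0,0.3],[0,0,0,0,0],[0,0,0,0,0],[0,0,0,0,0]]' >/dev/null;  python3 d.py .6489 -.0851 .046 -48; python3 -m creep '[[0,0,0,-1,0],[0,0,0,-1,0],[0,0,0,-1,0],[0,0,0,-1,0],[0,0,0,-1,0],[0,0,0,-1,0],[0,0,0,-1,0],[0,0,0,-1,0],[0,0,0,-1,0],[0,0,0,-1,0],[0,0,0,-1,0],[0,0,0,-0.3,0],[0,0,0,0,0]]' >/dev/null;  python3 d.py .6489 -.0851 .046 -48
```

```text
to go cm [ 0.14 -0.19 -0.3 ] turn -0.06 | J 27.4 tcp [ 0.6475 -0.0832  0.049 ] F [-0.6  0.4 -0.2] T [-0.07  0.05  0.01] op 0.501 q6 -0.7 t 21.825
to go cm [-0.22 -0.37  0.07] turn -12.57 | J 27.4 tcp [ 0.6511 -0.0814  0.0453] F [ 1.9 -0.6 -1. ] T [-0.52  0.72  0.1 ] op 0.127 q6 -0.7 t 22.325
to go cm [-0.38 -0.07  0.07] turn -0.87 | J -42.8 tcp [ 0.6527 -0.0844  0.0453] F [ 3.8 -2.  -3.2] T [0.57 0.34 0.16] op 0.124 q6 0.56 t 23.95
```

```bash
python3 -m creep '[[0,0,0,-0.85,0],[0,0,0,0,0]]' >/dev/null; python3 d.py .6489 -.0851 .046 -48
python3 -m creep '[[0,0,0,0,0.5],[0,0,0,0,0.5],[0,0,2.5,0,0.5],[0,0,2.5,0,0.5],[0.02,1,0,1,0.5],[0.02,1,0,1,0.5],[0.02,1,0,1,0.5],[0.02,1,0,1,0.5],[0.02,1,0,1,0.5],[0.02,1,0,1,0.5],[0.02,1,0,1,0.5],[0.02,1,0,1,0.5],[0.02,1,0,1,0.5],[0.02,1,0,1,0.5],[0.02,1,0,1,0.5],[0.02,1,0,1,0.5],[0.02,1,0,1,0.5],[0.02,1,0,1,0.5],[0,0,0,0.3,0.5],[0,0,0,0,0.5]]' >/dev/null;  python3 d.py .6561 .0575 .046 42
python3 - <<'E'
from h import *
a=grab("scene"); save(a,"s4.png",(150,245,200,310),7)
E
```

```text
to go cm [-0.38 -0.05  0.06] turn -0.03 | J -47.8 tcp [ 0.6527 -0.0846  0.0454] F [ 2.6 -1.9 -2. ] T [ 0.64  0.27 -0.03] op 0.129 q6 0.65 t 24.2
to go cm [-0.25 -0.39 -6.12] turn -0.03 | J 42.2 tcp [0.6586 0.0614 0.1072] F [-0.  -0.3 -1.3] T [-0.02  0.02 -0.02] op 0.498 q6 -0.74 t 26.7
```

View pics/s4.png

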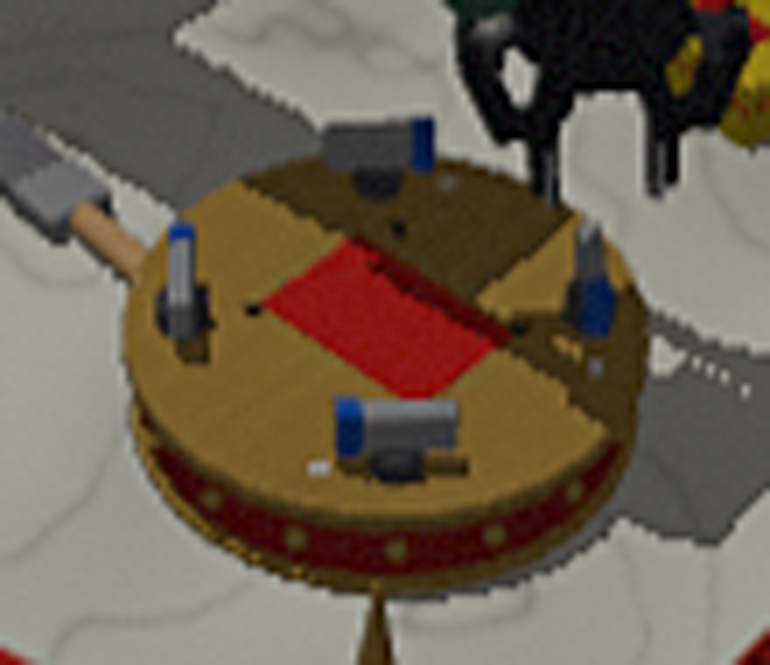

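All four blue ends point at their white marks, for example bolt 4's at crop (348,425) with its mark at (318,467). On to pass two, starting with bolt 1.

```bash
python3 -m creep '[[-0.25,-0.39,-2.5,0,0.5],[-0.1,-0.1,-2,0,0.5],[0,0,-1.2,0,0.5],[0,0,0,0,0.5]]' >/dev/null;  python3 d.py .6561 .0570 .046 42; python3 -m creep '[[0,0,-0.4,0,0.3],[0,0,0,0,0],[0,0,0,0,0],[0,0,0,0,0]]' >/dev/null;  python3 d.py .6561 .057 .046 -34; python3 -m creep '[[0,0,0,-1,0],[0,0,0,-1,0],[0,0,0,-1,0],[0,0,0,-1,0],[0,0,0,-1,0],[0,0,0,-1,0],[0,0,0,-1,0],[0,0,0,-1,0],[0,0,0,-1,0],[0,0,0,-1,0],[0,0,0,-1,0],[0,0,0,-0.5,0],[0,0,0,0,0]]' >/dev/null;  python3 d.py .6561 .057 .046 -34
```

```text
to go cm [ 0.06  0.21 -0.38] turn 0.03 | J 41.8 tcp [0.6555 0.0549 0.0498] F [ 0.6  0.2 -0.7] T [ 0.    0.03 -0.  ] op 0.503 q6 -0.75 t 27.25
to go cm [-0.45 -0.18 -0.2 ] turn -12.66 | J 42.0 tcp [0.6606 0.0588 0.048 ] F [ 2.7 -1.1 -0.3] T [-0.77  0.77  0.08] op 0.132 q6 -0.75 t 27.75
to go cm [-0.34  0.24 -0.19] turn -0.74 | J -29.6 tcp [0.6595 0.0546 0.0479] F [ 3.2  0.5 -2.4] T [0.61 0.41 0.1 ] op 0.13 q6 0.55 t 29.375
```

```bash
for i in 1 2 3; do python3 -m creep '[[0,0,0,-0.8,0],[0,0,0,0,0]]' >/dev/null;  python3 d.py .6561 .057 .046 -34;done; python3 -c "
from h import *;print(yaw().round(3))"
```

```text
to go cm [-0.31  0.25 -0.19] turn 0.06 | J -34.4 tcp [0.6592 0.0545 0.0479] F [ 3.  -1.  -2.5] T [0.62 0.39 0.01] op 0.13 q6 0.64 t 29.625
to go cm [-0.29  0.28 -0.19] turn 0.8 | J -38.8 tcp [0.659  0.0542 0.0479] F [ 2.7 -2.1 -2.1] T [0.31 0.51 1.33] op 0.13 q6 0.72 t 29.875
to go cm [-0.28  0.31 -0.2 ] turn 1.5 | J -43.0 tcp [0.6589 0.0539 0.048 ] F [ 1.9 -3.5 -1.9] T [0.12 0.6  2.45] op 0.131 q6 0.8 t 30.125
[[ 0.729  0.079  0.68 ]
 [-0.68  -0.032  0.732]
 [ 0.08  -0.996  0.031]]
```

```bash
python3 -m creep '[[0,0,0,0,0.5],[0,0,0,0,0.5],[0,0,2.5,0,0.5],[0,0,2.5,0,0.5],[0,0,0,0,0.5]]' >/dev/null;  python3 d.py .5085 -.078 .046 42;python3 -c "
from h import *;print(yaw().round(3))
a=grab('scene'); save(a,'s5.png',(110,245,200,330),6)"
```

```text
to go cm [-15.12 -13.24  -5.47] turn 14.16 | J -43.0 tcp [0.6597 0.0544 0.1007] F [0.7 0.7 0.6] T [-0.03  0.    0.01] op 0.499 q6 0.79 t 30.75
[[ 0.729  0.083  0.679]
 [-0.679 -0.03   0.733]
 [ 0.081 -0.996  0.034]]
```

View pics/s5.png

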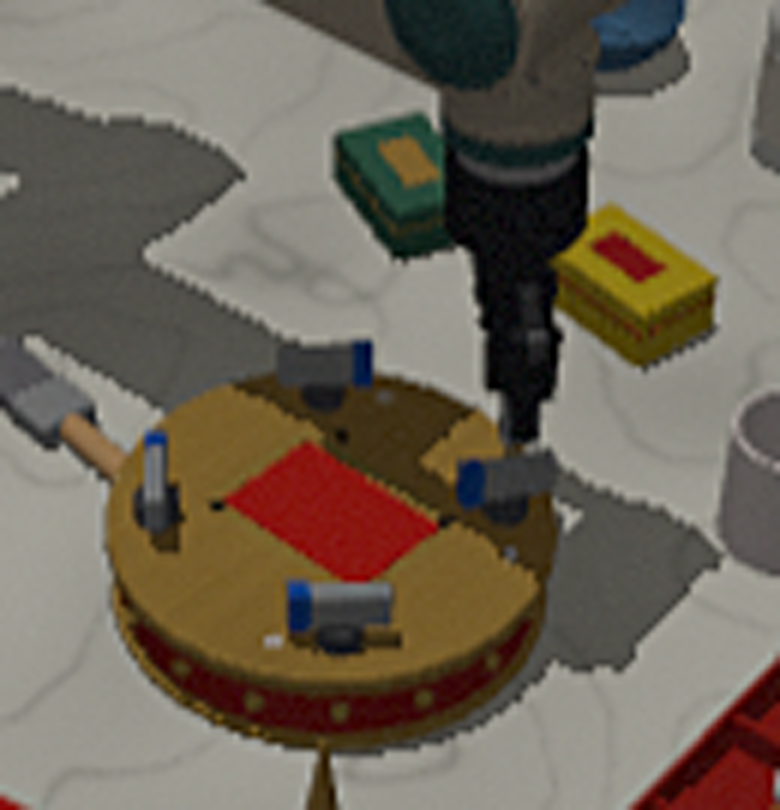

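```bash
cat > d.py <<'E'
# usage: d.py x y z J : remaining shift in cm / turn units so the true grasp point is over x,y and TCP z at z
import sys; from h import *
s=sensors.get_state(); M=yaw(); J=np.degrees(np.arctan2(M[1,0],M[0,0])); t=np.array(list(map(float,sys.argv[1:4])))
ax=M[:,1]; g=s["tcp_pos"]-.047*np.array([ax[0],ax[1],0])
print("to go cm",((t-g)*100).round(2),"turn",round((float(sys.argv[4])-J)/6,2),"| J",J.round(1),"grasp xy, tcp z",g.round(4),"tilt",ax[:2].round(3),"F",s["ft_force"].round(1),"T",s["torque"].round(2),"op",round(s["opening"],3),"q6",s["q"][5].round(2),"t",s["time"])
E
python3 d.py .510 -.0746 .046 42
python3 -m creep '[[-1,-0.9,0,1,0.5],[-1,-0.9,0,1,0.5],[-1,-0.9,0,1,0.5],[-1,-0.9,0,1,0.5],[-1,-0.9,0,1,0.5],[-1,-0.9,0,1,0.5],[-1,-0.9,0,1,0.5],[-1,-0.9,0,1,0.5],[-1,-0.9,0,1,0.5],[-1,-0.9,0,1,0.5],[-1,-0.9,0,1,0.5],[-1,-0.9,0,1,0.5],[-1,-0.9,0,1,0.5],[-0.5,-0.5,0,0.5,0.5],[0,0,0,0,0.5]]' >/dev/null;python3 d.py .510 -.0746 .046 42
```

```text
to go cm [-14.51 -13.04  -5.29] turn 14.16 | J -42.9 grasp xy, tcp z [0.6551 0.0558 0.0989] tilt [ 0.08 -0.03] F [-0.9 -0.6 -0.5] T [ 0.02  0.09 -0.07] op 0.498 q6 0.79 t 30.8
to go cm [ 0.26 -0.2  -2.72] turn 0.22 | J 40.7 grasp xy, tcp z [ 0.5074 -0.0726  0.0732] tilt [0.012 0.064] F [-0.2  0.  -0.2] T [-0.07  0.01  0.01] op 0.501 q6 -0.97 t 32.675
```

```bash
python3 -m creep '[[0.3,-0.2,-1.5,0.22,0.5],[0.1,-0.1,-0.8,0,0.5],[0,0,0,0,0.5]]' >/dev/null;python3 d.py .510 -.0746 .046 42;python3 -m creep '[[0,0,0,0,0.3],[0,0,0,0,0],[0,0,0,0,0],[0,0,0,0,0]]' >/dev/null;python3 d.py .507 -.0776 .046 -34
```

```text
to go cm [-0.12  0.05 -0.05] turn 0.01 | J 42.0 grasp xy, tcp z [ 0.5112 -0.0751  0.0465] tilt [0.008 0.066] F [ 0.5 -0.6 -0.1] T [-0.02  0.03 -0.  ] op 0.502 q6 -1.0 t 33.05
to go cm [-0.18 -0.04 -0.05] turn -12.65 | J 41.9 grasp xy, tcp z [ 0.5088 -0.0772  0.0465] tilt [0.   0.06] F [ 2.1  1.2 -2.5] T [-0.36  0.08 -0.09] op 0.125 q6 -1.0 t 33.55
```

```bash
python3 -m creep '[[0.22,0.2,0,0,0],[0.22,0.2,0,0,0]]' >/dev/null;python3 d.py .507 -.0776 .046 -34; python3 -m creep '[[0.22,0.2,0,0,0],[0.22,0.2,0,0,0]]' >/dev/null;python3 d.py .507 -.0776 .046 -34
```

```text
to go cm [-0.22 -0.07 -0.04] turn -12.64 | J 41.8 grasp xy, tcp z [ 0.5092 -0.0769  0.0464] tilt [-0.012  0.052] F [-15.   -9.8   7.3] T [-1.86  2.7   0.  ] op 0.126 q6 -0.99 t 33.8
to go cm [-0.23 -0.08 -0.04] turn -12.62 | J 41.7 grasp xy, tcp z [ 0.5093 -0.0768  0.0464] tilt [-0.025  0.044] F [-14.4  -9.7   6. ] T [-1.53  2.23  0.08] op 0.125 q6 -0.98 t 34.05
```

```bash
python3 -m creep '[[0.22,0.2,0,0,0],[-0.2,0.22,0,0,0],[-0.2,0.22,0,0,0],[-0.2,0.22,0,0,0]]' >/dev/null;python3 d.py .507 -.0776 .046 -34; python3 -m creep '[[-0.2,0.22,0,0,0],[-0.2,0.22,0,0,0],[-0.2,0.22,0,0,0]]' >/dev/null;python3 d.py .507 -.0776 .046 -34
```

```text
to go cm [-0.17 -0.08 -0.05] turn -12.57 | J 41.4 grasp xy, tcp z [ 0.5087 -0.0768  0.0465] tilt [-0.013  0.026] F [ 12.4 -11.3 -12.1] T [-1.68 -1.66  0.03] op 0.125 q6 -0.96 t 34.55
to go cm [-0.15 -0.09 -0.06] turn -12.55 | J 41.3 grasp xy, tcp z [ 0.5085 -0.0767  0.0466] tilt [0.005 0.012] F [ 13.7 -11.8 -11. ] T [-1.77 -1.58  0.24] op 0.126 q6 -0.95 t 34.925
```

Dragging against the held wing cures the tilt that built up (0.085 → 0.013). Now I turn bolt 3 home.

```bash
python3 -m creep '[[-0.1,0.2,0,0,0],[0,0,0,-1,0],[0,0,0,-1,0],[0,0,0,-1,0],[0,0,0,-1,0],[0,0,0,-1,0],[0,0,0,-1,0],[0,0,0,-1,0],[0,0,0,-1,0],[0,0,0,-1,0],[0,0,0,-1,0],[0,0,0,-1,0],[0,0,0,-1,0],[0,0,0,0,0]]' >/dev/null;python3 d.py .507 -.0776 .046 -34;  python3 -m creep '[[0,0,0,-0.8,0],[0,0,0,0,0]]' >/dev/null;python3 d.py .507 -.0776 .046 -34
```

```text
to go cm [-0.15 -0.09 -0.06] turn -0.17 | J -33.0 grasp xy, tcp z [ 0.5085 -0.0767  0.0466] tilt [ 0.009 -0.003] F [-0.6 -2.3 -1.1] T [ 0.19  0.09 -0.19] op 0.125 q6 0.35 t 36.675
to go cm [-0.14 -0.09 -0.06] turn 0.56 | J -37.4 grasp xy, tcp z [ 0.5084 -0.0767  0.0466] tilt [ 0.009 -0.005] F [-0.5 -2.  -1.1] T [0.03 0.19 1.35] op 0.125 q6 0.43 t 36.925
```

```bash
python3 -m creep '[[0,0,0,0,0.5],[0,0,0,0,0.5],[0,0,2.5,0,0.5],[0,0,2.8,0,0.5],[0,2.5,0,-0.4,0.5],[0.2,2.7,0,-0.4,0.5],[0.2,2.7,0,-0.4,0.5],[0.2,2.7,0,-0.4,0.5],[0,2.5,0,0,0.5],[0,0,0,0,0.5]]' >/dev/null;python3 d.py .5149 .0638 .046 -48.2
```

```text
to go cm [-0.19  0.42 -5.87] turn -0.21 | J -47.0 grasp xy, tcp z [0.5168 0.0596 0.1047] tilt [ 0.018 -0.003] F [-0.5 -0.   0. ] T [0.   0.04 0.  ] op 0.501 q6 0.87 t 38.175
```

```bash
python3 -m creep '[[-0.2,0.4,-2.5,-0.2,0.5],[-0.1,0.1,-2.4,0,0.5],[0,0,-0.8,0,0.5],[0,0,0,0,0.5]]' >/dev/null;python3 d.py .5149 .0638 .046 -48;python3 -m creep '[[0,0,-0.1,0,0.3],[0,0,0,0,0],[0,0,0,0,0],[0,0,0,0,0]]' >/dev/null;python3 d.py .5149 .0638 .046 -124; python3 -m creep '[[0,0,0,-1,0],[0,0,0,-1,0],[0,0,0,-1,0],[0,0,0,-1,0],[0,0,0,-1,0],[0,0,0,-1,0],[0,0,0,-1,0],[0,0,0,-1,0],[0,0,0,-1,0],[0,0,0,-1,0],[0,0,0,-1,0],[0,0,0,-1,0],[0,0,0,0,0]]' >/dev/null;python3 d.py .5149 .0638 .046 -124;  python3 -m creep '[[0,0,0,-0.8,0],[0,0,0,0,0]]' >/dev/null;python3 d.py .5149 .0638 .046 -124
```

```text
to go cm [-0.    0.12 -0.21] turn 0.03 | J -48.2 grasp xy, tcp z [0.5149 0.0626 0.0481] tilt [ 0.022 -0.003] F [0.4 0.6 0.3] T [ 0.02 -0.04  0.  ] op 0.501 q6 0.89 t 38.675
to go cm [ 0.03  0.04 -0.27] turn -12.64 | J -48.2 grasp xy, tcp z [0.5146 0.0634 0.0487] tilt [ 0.021 -0.   ] F [ 0.1  0.3 -3.7] T [0.07 0.   0.2 ] op 0.12 q6 0.89 t 39.175
to go cm [ 0.04 -0.17 -0.27] turn -0.28 | J -122.3 grasp xy, tcp z [0.5145 0.0655 0.0487] tilt [ 0.005 -0.016] F [-0.1  0.3 -2.5] T [ 0.11 -0.04 -0.25] op 0.125 q6 2.2 t 40.8
to go cm [ 0.04 -0.18 -0.27] turn 0.46 | J -126.8 grasp xy, tcp z [0.5145 0.0656 0.0487] tilt [ 0.004 -0.017] F [-0.2 -0.6 -1.8] T [0.04 0.04 1.13] op 0.125 q6 2.28 t 41.05
```

```bash
python3 -m creep '[[0,0,0,-0.3,0],[0,0,0,0,0.5],[0,0,0,0,0.5],[0,0,2.5,0,0.5],[0,0,2.8,0,0.5],[1.05,-1.2,0,1,0.5],[1.05,-1.2,0,1,0.5],[1.05,-1.2,0,1,0.5],[1.05,-1.2,0,1,0.5],[1.05,-1.2,0,1,0.5],[1.05,-1.2,0,1,0.5],[1.05,-1.2,0,1,0.5],[1.05,-1.2,0,1,0.5],[1.05,-1.2,0,1,0.5],[1.05,-1.2,0,1,0.5],[1.05,-1.2,0,1,0.5],[1.05,-1.2,0,1,0.5],[0,0,0,0.7,0.5],[0,0,0,0,0.5]]' >/dev/null;python3 d.py .6487 -.0848 .046 -48.2
```

```text
to go cm [ 0.16  0.21 -6.43] turn 0.33 | J -50.2 grasp xy, tcp z [ 0.6471 -0.0869  0.1103] tilt [0.025 0.009] F [-0.7 -0.3  0.5] T [-0.01  0.02  0.01] op 0.499 q6 0.68 t 43.425
```

```bash
python3 -m creep '[[0.16,0.21,-2.5,0.33,0.5],[0,0,-2.4,0,0.5],[0,0,-1.3,0,0.5],[0,0,0,0,0.5]]' >/dev/null;python3 d.py .6487 -.0848 .046 -48;python3 -m creep '[[0,0,-0.1,0,0.3],[0,0,0,0,0],[0,0,0,0,0],[0,0,0,0,0]]' >/dev/null;python3 d.py .6487 -.0848 .046 -124; python3 -m creep '[[0,0,0,-1,0],[0,0,0,-1,0],[0,0,0,-1,0],[0,0,0,-1,0],[0,0,0,-1,0],[0,0,0,-1,0],[0,0,0,-1,0],[0,0,0,-1,0],[0,0,0,-1,0],[0,0,0,-1,0],[0,0,0,-1,0],[0,0,0,-1,0],[0,0,0,0,0]]' >/dev/null;python3 d.py .6487 -.0848 .046 -124;  python3 -m creep '[[0,0,0,-0.9,0],[0,0,0,0,0]]' >/dev/null;python3 d.py .6487 -.0848 .046 -124
```

```text
to go cm [-0.05 -0.   -0.25] turn 0.08 | J -48.5 grasp xy, tcp z [ 0.6492 -0.0848  0.0485] tilt [0.027 0.009] F [0.4 0.6 0.1] T [-0.01 -0.   -0.  ] op 0.501 q6 0.65 t 43.925
to go cm [-0.07 -0.04 -0.34] turn -12.59 | J -48.5 grasp xy, tcp z [ 0.6494 -0.0844  0.0494] tilt [0.028 0.009] F [-0.3  1.1 -3. ] T [0.07 0.06 0.12] op 0.123 q6 0.65 t 44.425
to go cm [-0.07 -0.11 -0.34] turn -0.2 | J -122.8 grasp xy, tcp z [ 0.6494 -0.0837  0.0494] tilt [ 0.015 -0.025] F [-1.4  0.3 -2.3] T [ 0.14 -0.05 -0.19] op 0.125 q6 1.97 t 46.05
to go cm [-0.07 -0.11 -0.34] turn 0.64 | J -127.9 grasp xy, tcp z [ 0.6494 -0.0837  0.0494] tilt [ 0.012 -0.026] F [-0.4 -1.2 -2.3] T [0.01 0.09 1.32] op 0.127 q6 2.06 t 46.3
```

All four are home, each with more than 1.1 Nm against its stop. I'll square the tool on this wing, then lift and look.

```bash
python3 -m creep '[[0.24,-0.18,0,0,0],[0.24,-0.18,0,0,0],[0.24,-0.18,0,0,0],[0.24,-0.18,0,0,0],[-0.18,-0.24,0,0,0],[-0.18,-0.24,0,0,0],[0,0,0,0,0]]' >/dev/null;python3 d.py .6487 -.0848 .046 -124; python3 -m creep '[[0,0,0,0,0.5],[0,0,0,0,0.5],[0,0,2.5,0,0.5],[0,0,2.8,0,0.5],[0,-2,4,1,1],[0,-5,4,1,1],[0,-5,0,1,1],[0,-5,0,1,1],[0,-2,0,1,1],[0,0,0,1,1]]' >/dev/null;python3 d.py .5595 -.3005 .1 -128
python3 - <<'E'
from h import *
b=grab("top");a=grab("scene");save(b,"t6.png",(120,270,120,360),3)
b2=grab("top");b=b2
H=hsv(b);h,s,v=H[...,0],H[...,1],H[...,2]
red=((h<8)|(h>172))&(s>150)&(v>60)
print("red",rect(b,red,.036,(345,194)))
print("green",rect(b,(h>35)&(h<95)&(s>70),.040,(177,245)))
y=(h>20)&(h<33)&(s>150)
print("yel",rect(b,y,.044,(163,194),17)); print("yel far",rect(b,y,.044,(130,163),17))
print("black",rect(b,(v<60),.048,(343,239),22))
E
```

```text
to go cm [-0.07 -0.12 -0.34] turn 0.3 | J -125.8 grasp xy, tcp z [ 0.6494 -0.0836  0.0494] tilt [-0.008 -0.006] F [-4.3 -2.5 -2.7] T [-0.78  0.46  0.6 ] op 0.122 q6 2.02 t 47.175
to go cm [-8.88 -1.95 -9.19] turn -6.56 | J -88.7 grasp xy, tcp z [ 0.6483 -0.281   0.1919] tilt [ 0.006 -0.013] F [-0.7  0.6 -0.3] T [ 0.02 -0.04 -0.04] op 1.002 q6 1.09 t 48.425
red (array([ 0.6061, -0.3238], dtype=float32), array([ 0.6053, -0.3229]), 87.4, 7, 4, 4)
green (array([0.3902, 0.3016], dtype=float32), array([0.3904, 0.3025]), -26.3, 97, 63, 358)
yel (array([0.5623, 0.316 ], dtype=float32), array([0.5656, 0.3177]), -1.6, 97, 58, 293)
yel far (array([0.692, 0.465], dtype=float32), array([0.6926, 0.4661]), -67.4, 102, 69, 423)
black (array([ 0.3604, -0.3169], dtype=float32), array([ 0.363 , -0.3161]), -2.7, 21, 7, 15)
```

View pics/t6.png

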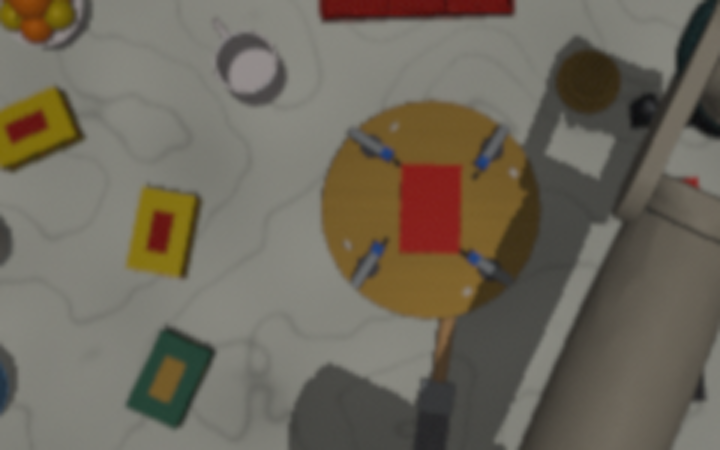

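All four blue ends are at the black marks. The near yellow box was knocked from (163,194) to about (175,197), and it's still the one nearest the base at the start. I'll take red first.

```bash
python3 -m creep '[[-2.9,-0.6,-3,0.45,1],[-2.9,-0.6,-3,0.4,1],[-2.9,-0.6,-3,0,1],[0,0,-2,0,1],[0,0,0,0,1]]' >/dev/null;python3 d.py .5595 -.3005 -.025 -83
```

```text
to go cm [ -0.02  -0.59 -10.6 ] turn 0.17 | J -84.0 grasp xy, tcp z [ 0.5597 -0.2946  0.081 ] tilt [ 0.011 -0.013] F [0.3 0.4 0.1] T [-0.   -0.06 -0.01] op 1.006 q6 0.93 t 49.2
```

```bash
python3 -c "
from h import *
a=grab('scene'); save(a,'s7.png',(180,290,130,250),6)
for s in (1,-1): print(proj(a,[.5595+s*.05,-.3005,.036]))"
```

```text
[[200.64863257 253.93081422]]
[[178.15727825 237.88964292]]
```

View pics/s7.png

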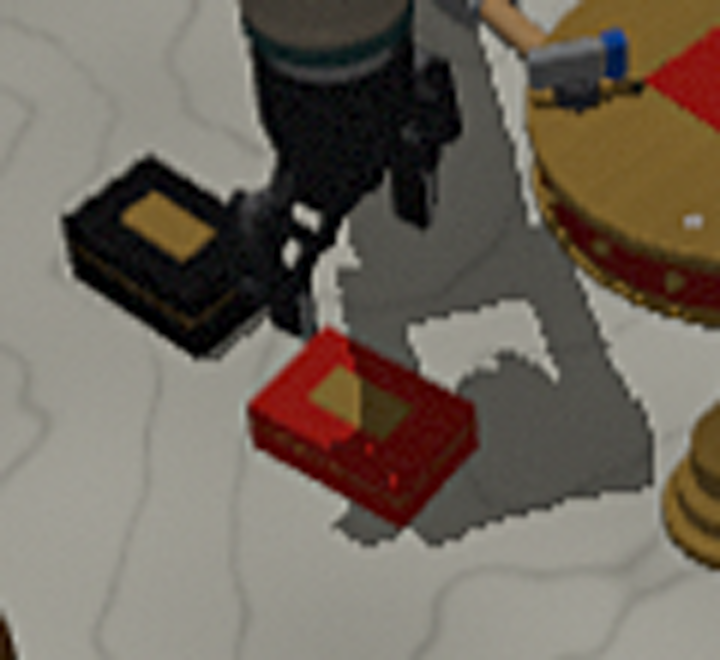

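```bash
python3 -c "
from h import *
a=grab('scene')
print(unproj(a,190.2,248.2,.036))
s=a['color'];H=hsv(a);h,sa,v=H[...,0],H[...,1],H[...,2]
print(rect(a,((h<8)|(h>172))&(sa>140)&(v>95),.036,(190,248),22))
print(np.array([unproj(a,130+x/6-.4,180+y/6-.4,.036)[:2] for x,y in((250,410),(330,330),(478,410),(400,500))]).round(4))
print(np.array([unproj(a,130+x/6-.4,180+y/6-.4,.0)[:2] for x,y in((250,450),(478,443),(402,527))]).round(4))
print(np.array([unproj(a,130+x/6-.4,180+y/6-.4,.048)[:2] for x,y in((65,220),(150,157))]).round(4))
"
```

```text
[ 0.56880167 -0.305393    0.036     ]
(array([ 0.5379, -0.3147], dtype=float32), array([ 0.5454, -0.3068]), -82.9, 65, 59, 182)
[[ 0.5232 -0.343 ]
 [ 0.5151 -0.2774]
 [ 0.6132 -0.2659]
 [ 0.6237 -0.334 ]]
[[ 0.5185 -0.3437]
 [ 0.607  -0.2618]
 [ 0.6153 -0.3274]]
[[ 0.3552 -0.3228]
 [ 0.3536 -0.2598]]
```

```bash
python3 -m creep '[[0.05,-0.8,-3,0.17,1],[0,-0.1,-3,0,1],[0,0,-1.5,0,1],[0,0,0,0,1]]' >/dev/null;python3 d.py .5605 -.303 -.025 -83; python3 -m creep '[[0,0,-1,0,1],[0,0,0,0,1]]' >/dev/null;python3 d.py .5605 -.303 -.025 -83; python3 -m creep '[[0,0,-1,0,1],[0,0,0,0,1]]' >/dev/null;python3 d.py .5605 -.303 -.025 -83
```

```text
to go cm [-0.54  0.22 -3.89] turn -0.01 | J -83.0 grasp xy, tcp z [ 0.5659 -0.3052  0.0139] tilt [ 0.025 -0.021] F [ 0.5 -0.3 -0.9] T [0.01 0.02 0.05] op 1.004 q6 0.9 t 49.8
to go cm [-0.67  0.26 -3.09] turn -0.01 | J -82.9 grasp xy, tcp z [ 0.5672 -0.3056  0.0059] tilt [ 0.028 -0.023] F [0.3 0.2 0.4] T [ 0.   -0.   -0.07] op 0.999 q6 0.9 t 50.05
to go cm [-0.71  0.28 -2.12] turn -0.01 | J -82.9 grasp xy, tcp z [ 0.5676 -0.3058 -0.0038] tilt [ 0.03  -0.023] F [-0.   0.2  0.7] T [ 0.01  0.05 -0.02] op 0.998 q6 0.9 t 50.3
```

```bash
python3 -m creep '[[-0.5,0.15,-0.6,0,1],[-0.1,0,-0.5,0,1],[0,0,0,0,1]]' >/dev/null;python3 d.py .5605 -.303 -.025 -83; python3 -m creep '[[0,0,-0.7,0,1],[0,0,0,0,1]]' >/dev/null;python3 d.py .5605 -.303 -.025 -83
```

```text
to go cm [-0.06  0.13 -0.96] turn -0.01 | J -83.0 grasp xy, tcp z [ 0.5611 -0.3043 -0.0154] tilt [ 0.03  -0.024] F [-0.4  0.7  0.7] T [0.03 0.04 0.02] op 0.999 q6 0.9 t 50.675
to go cm [-0.06  0.13 -0.21] turn -0.01 | J -83.0 grasp xy, tcp z [ 0.5611 -0.3043 -0.0229] tilt [ 0.03  -0.024] F [-0.7 -0.2  0.4] T [-0.01  0.06  0.03] op 1.0 q6 0.9 t 50.925
```

```bash
python3 -m creep '[[0,0.1,-0.7,0,1],[0,0,0,0,0.7],[0,0,0,0,0.6],[0,0,0,0,0.4],[0,0,0,0,0.4]]' >/dev/null;python3 d.py .5605 -.303 -.025 -83
```

```text
to go cm [-0.11  0.06  0.45] turn -0.01 | J -83.0 grasp xy, tcp z [ 0.5616 -0.3036 -0.0295] tilt [ 0.031 -0.024] F [ 0.8 -0.6 -1.2] T [ 0.02  0.02 -0.06] op 0.758 q6 0.9 t 51.55
```

```bash
python3 -m creep '[[0,0,3,0,0],[0,0,4,0,0],[0,0,4,0,0],[0,0,1,0,0],[0.3,4,0,-0.5,0],[0.3,5,0,-0.5,0],[0.3,5,0,-0.5,0],[0.3,5,0,-0.1,0],[0.3,5,0,0,0],[0.2,3,0,0,0],[0,0,0,0,0]]' >/dev/null;python3 d.py .5818 -.0105 .035 -93
```

```text
to go cm [ 1.22  1.19 -3.85] turn -0.01 | J -92.9 grasp xy, tcp z [ 0.5696 -0.0224  0.0735] tilt [ 0.    -0.017] F [-0.6  0.1 -3.8] T [ 0.06 -0.03  0.01] op 0.76 q6 1.53 t 52.925
```

```bash
python3 -m creep '[[1.2,1.1,0,0,0],[0,0.1,-1.5,0,0],[0,0,-1,0,0],[0,0,0,0,0]]' >/dev/null;python3 d.py .5818 -.0105 .0305 -93
```

```text
to go cm [ 0.07  0.14 -1.25] turn 0.01 | J -93.1 grasp xy, tcp z [ 0.5811 -0.0119  0.043 ] tilt [-0.005 -0.018] F [-0.2  0.4 -2.5] T [ 0.02 -0.06 -0.02] op 0.765 q6 1.55 t 53.425
```

```bash
python3 -m creep '[[0.1,0.15,-0.8,0,0],[0,0,0,0,0]]' >/dev/null;python3 d.py .5818 -.0105 .0305 -93; python3 -m creep '[[0,0,-0.4,0,0],[0,0,0,0,0]]' >/dev/null;python3 d.py .5818 -.0105 .0305 -93
```

```text
to go cm [-0.03  0.05 -0.4 ] turn 0.02 | J -93.1 grasp xy, tcp z [ 0.5821 -0.011   0.0345] tilt [-0.005 -0.018] F [-0.3 -0.6 -3.5] T [ 0.06  0.04 -0.  ] op 0.761 q6 1.55 t 53.675
to go cm [-0.1   0.06 -0.12] turn 0.03 | J -93.2 grasp xy, tcp z [ 0.5828 -0.0111  0.0317] tilt [-0.003 -0.018] F [ 0.1 -0.6 -1.9] T [ 0.01 -0.01  0.01] op 0.763 q6 1.56 t 53.925
```

```bash
python3 -m creep '[[0,0,-0.25,0,0],[0,0,0,0,0]]' >/dev/null;python3 d.py .5818 -.0105 .0305 -93; python3 -m creep '[[0,0,0,0,1],[0,0,0,0,1],[0,0,0,0,1],[0,0,3,0,1],[0,0,4,0,1],[0,0,2,0,1],[-2,-5,0,0,1],[-4,-5,0,0,1],[-4,-5,0,0,1],[-4,-5,0,0,1],[-2,-4,0,0,1],[0,0,0,0,1]]' >/dev/null;python3 d.py .400 -.284 .08 -88
python3 - <<'E'
from h import *
b=grab("top");save(b,"t8.png",(130,280,140,380),3)
H=hsv(b);h,s,v=H[...,0],H[...,1],H[...,2]
red=((h<8)|(h>172))&(s>150)&(v>60)
print("red",rect(b,red,.096,(264,188),26))
y=(h>20)&(h<33)&(s>150)
print("yel",rect(b,y,.044,(175,197),22))
E
```

```text
to go cm [-0.17  0.06 -0.09] turn 0.03 | J -93.2 grasp xy, tcp z [ 0.5835 -0.0111  0.0314] tilt [-0.    -0.018] F [ 0.2 -0.  -2.4] T [ 0.05 -0.03  0.06] op 0.765 q6 1.56 t 54.175
to go cm [-2.14 -3.14 -4.44] turn 0.84 | J -93.1 grasp xy, tcp z [ 0.4214 -0.2526  0.1244] tilt [ 0.002 -0.021] F [ 0.5 -0.1  0.3] T [-0.03  0.01  0.03] op 1.003 q6 1.02 t 55.675
red (array([ 0.5794, -0.0109], dtype=float32), array([ 0.5799, -0.0127]), -1.6, 100, 65, 446)
yel (array([0.5641, 0.3067], dtype=float32), array([0.5641, 0.3075]), -11.8, 96, 68, 400)
```

View pics/t8.png

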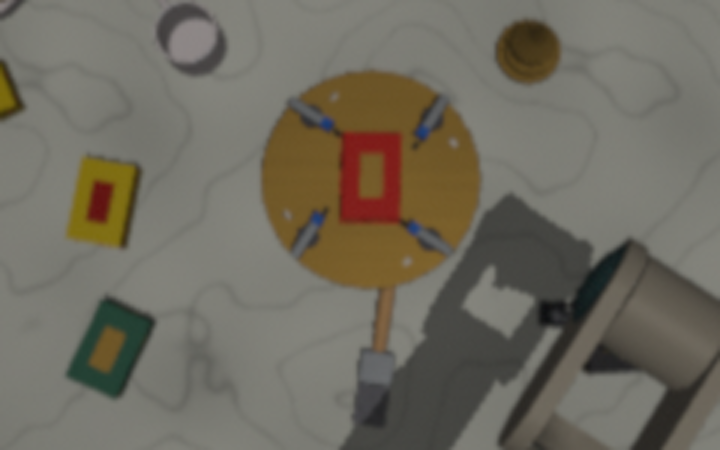

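Red sits square on the oblong at (0.580,-0.012), and the bolts still show home. Black next.

```bash
python3 -m creep '[[-1,-1.9,-2,0.4,1],[-1.1,-1.8,-2,0.4,1],[0,0,-1,0,1],[0,0,0,0,1]]' >/dev/null;python3 d.py .400 -.290 -.025 -88.3
```

```text
to go cm [-0.34 -0.4  -9.86] turn -0.09 | J -87.8 grasp xy, tcp z [ 0.4034 -0.286   0.0736] tilt [ 0.007 -0.019] F [-0.5 -0.8 -0.2] T [-0.    0.05 -0.03] op 0.997 q6 0.85 t 56.225
```

```bash
python3 -m creep '[[-0.5,-0.3,-2.5,0,1],[-0.2,0,-2,0,1],[0,0,-0.5,0,1],[0,0,0,0,1]]' >/dev/null;python3 d.py .400 -.290 -.025 -88.3
```

```text
to go cm [-0.04 -0.29 -5.13] turn -0.12 | J -87.6 grasp xy, tcp z [ 0.4004 -0.2871  0.0263] tilt [ 0.012 -0.022] F [ 0.3  0.  -0.4] T [-0.01  0.05  0.04] op 0.996 q6 0.84 t 56.725
```

```bash
python3 -m creep '[[-0.1,-0.3,-0.8,0,1],[0,-0.1,-0.8,0,1],[0,0,0,0,1]]' >/dev/null;python3 d.py .400 -.290 -.025 -88.3;python3 -m creep '[[0,0,-1.5,0,1],[0,0,0,0,1]]' >/dev/null;python3 d.py .400 -.290 -.025 -88.3;python3 -m creep '[[0,0,-1.5,0,1],[0,0,0,0,1]]' >/dev/null;python3 d.py .400 -.290 -.025 -88.3
```

```text
to go cm [-0.05  0.17 -3.61] turn -0.12 | J -87.6 grasp xy, tcp z [ 0.4005 -0.2917  0.0111] tilt [ 0.014 -0.024] F [-0.4  0.2 -0.1] T [ 0.01  0.02 -0.  ] op 1.007 q6 0.83 t 57.1
to go cm [-0.03  0.17 -1.99] turn -0.12 | J -87.6 grasp xy, tcp z [ 0.4003 -0.2917 -0.0051] tilt [ 0.014 -0.024] F [-0.1  0.4  0.3] T [-0.02  0.03 -0.05] op 0.999 q6 0.83 t 57.35
to go cm [-0.02  0.16 -0.36] turn -0.12 | J -87.6 grasp xy, tcp z [ 0.4002 -0.2916 -0.0214] tilt [ 0.014 -0.023] F [ 0.8 -0.  -0.4] T [ 0.01 -0.03 -0.01] op 1.002 q6 0.83 t 57.6
```

```bash
python3 -m creep '[[0,0,-0.2,0,0.7],[0,0,0,0,0.6],[0,0,0,0,0.4],[0,0,0,0,0.4]]' >/dev/null;python3 d.py .400 -.290 -.025 -88.3;python3 -m creep '[[0,0,3,0,0],[0,0,4,0,0],[0,0,4,0,0],[0,0,2.5,0,0],[2,3,0,-0.4,0],[2.6,4,0,-0.4,0],[2.6,4,0,-0.1,0],[2.6,4,0,0,0],[2.6,4,0,0,0],[2.6,4,0,0,0],[1,1.5,0,0,0],[0,0,0,0,0]]' >/dev/null;python3 d.py .5815 -.0115 .073 -93
```

```text
to go cm [-0.04  0.18 -0.17] turn -0.12 | J -87.6 grasp xy, tcp z [ 0.4004 -0.2918 -0.0233] tilt [ 0.014 -0.024] F [ 0.2  0.3 -1.1] T [ 0.02 -0.03  0.01] op 0.763 q6 0.83 t 58.1
to go cm [ 2.29  2.48 -3.47] turn 0.05 | J -93.3 grasp xy, tcp z [ 0.5586 -0.0363  0.1077] tilt [-0.002 -0.018] F [-0.1 -1.1 -3.9] T [-0.01 -0.   -0.01] op 0.763 q6 1.51 t 59.6
```

```bash
python3 -m creep '[[1.2,1.3,0,0,0],[1.1,1.1,0,0,0],[0,0,-1.3,0,0],[0,0,-0.8,0,0],[0,0,0,0,0]]' >/dev/null;python3 d.py .5815 -.0115 .0727 -93
```

```text
to go cm [-0.01  0.22 -1.11] turn 0.09 | J -93.5 grasp xy, tcp z [ 0.5816 -0.0137  0.0838] tilt [-0.005 -0.019] F [-0.2 -0.9 -3.4] T [-0.02  0.02  0.06] op 0.768 q6 1.56 t 60.225
```

```bash
python3 -m creep '[[0,0.3,-0.6,0.1,0],[0,0,0,0,0]]' >/dev/null;python3 d.py .5815 -.0115 .0727 -93; python3 -m creep '[[0,0,-0.4,0,0],[0,0,0,0,0]]' >/dev/null;python3 d.py .5815 -.0115 .0727 -93
```

```text
to go cm [ 0.01 -0.05 -0.47] turn -0.01 | J -92.9 grasp xy, tcp z [ 0.5814 -0.011   0.0774] tilt [-0.005 -0.019] F [ 0.7  0.5 -4.5] T [ 0.02  0.02 -0.05] op 0.762 q6 1.55 t 60.475
to go cm [-0.02 -0.05 -0.12] turn -0.01 | J -92.9 grasp xy, tcp z [ 0.5817 -0.011   0.0739] tilt [-0.004 -0.019] F [-0.  -0.9 -3.4] T [ 0.01 -0.01  0.01] op 0.766 q6 1.55 t 60.725
```

```bash
python3 -m creep '[[0,0,-0.2,0,0],[0,0,0,0,0]]' >/dev/null;python3 d.py .5815 -.0115 .0727 -93;  python3 -m creep '[[0,0,0,0,1],[0,0,0,0,1],[0,0,0,0,1],[0,0,3,0,1],[0,0,4,0,1],[0,0,2,0,1],[0,5,0,-0.4,1],[0,6,0,-0.4,1],[0,6,0,-0.4,1],[-1,6,0,-0.2,1],[-0.5,5,0,0,1],[0,0,0,0,1]]' >/dev/null;python3 d.py .564 .307 -.025 -101.8
python3 - <<'E'
from h import *
b=grab("top");
H=hsv(b);h,s,v=H[...,0],H[...,1],H[...,2]
print("black",rect(b,v<60,.144,(264,186),28))
a=grab("scene");save(a,"s9.png",(90,250,190,390),4)
y=(h>20)&(h<33)&(s>150);print("yel",rect(b,y,.044,(175,197),22))
E
```

```text
to go cm [-0.07 -0.04 -0.06] turn -0.01 | J -92.9 grasp xy, tcp z [ 0.5822 -0.0111  0.0733] tilt [-0.002 -0.019] F [ 0.  -0.8 -4.2] T [ 0.05 -0.06 -0.02] op 0.765 q6 1.55 t 60.975
to go cm [ -0.24   3.05 -19.35] turn -0.0 | J -101.8 grasp xy, tcp z [0.5664 0.2765 0.1685] tilt [ 0.001 -0.019] F [ 0.1 -0.7 -0.1] T [ 0.01 -0.    0.03] op 0.997 q6 2.18 t 62.475
black (array([ 0.5791, -0.0092], dtype=float32), array([ 0.5787, -0.0094]), -1.7, 96, 69, 456)
yel (array([0.6012, 0.2851], dtype=float32), array([0.6017, 0.2859]), 70.0, 39, 10, 30)
```

View pics/s9.png

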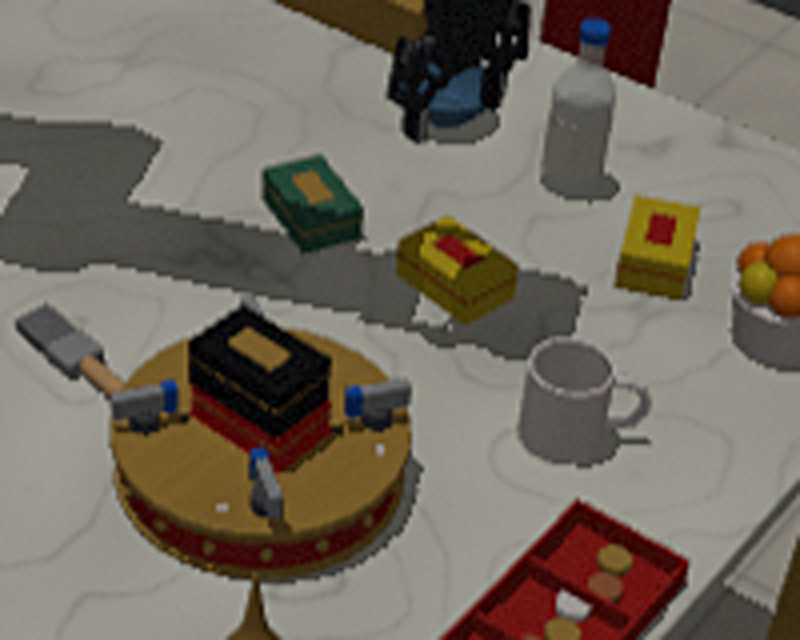

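Black sits flush on red at crop (260,360). Of the two yellows, (457,270) is the one that was nearest the base at the start and was later knocked. The one at (658,245) is the farther look-alike. I'm taking the first.

```bash
python3 -m creep '[[-0.3,1.6,-3,0,1],[0,1.4,-4,0,1],[0,0,-4,0,1],[0,0,-2,0,1],[0,0,0,0,1]]' >/dev/null;python3 d.py .5645 .308 -.025 -101.8
```

```text
to go cm [-0.27  1.18 -6.21] turn 0.13 | J -102.6 grasp xy, tcp z [0.5672 0.2962 0.0371] tilt [ 0.005 -0.02 ] F [-0.1  0.4 -0.1] T [ 0.01 -0.01 -0.02] op 0.999 q6 2.23 t 63.2
```

```bash
python3 -m creep '[[-0.3,1.1,-0.5,0.1,1],[0,0,-0.5,0,1],[0,0,-0.3,0,1],[0,0,0,0,1]]' >/dev/null;python3 d.py .5645 .308 -.025 -101.8
```

```text
to go cm [-0.16  0.06 -5.24] turn 0.04 | J -102.1 grasp xy, tcp z [0.5661 0.3074 0.0274] tilt [ 0.01  -0.017] F [-0.1  0.4  0.5] T [ 0.06  0.02 -0.01] op 1.001 q6 2.23 t 63.7
```

```bash
python3 -m creep '[[-0.2,0,-1.5,0,1],[0,0,-0.5,0,1],[0,0,0,0,1]]' >/dev/null;python3 d.py .5645 .308 -.025 -101.8;python3 -m creep '[[0,0,-1.5,0,1],[0,0,0,0,1]]' >/dev/null;python3 d.py .5645 .308 -.025 -101.8;python3 -m creep '[[0,0,-1.4,0,1],[0,0,0,0,1]]' >/dev/null;python3 d.py .5645 .308 -.025 -101.8
```

```text
to go cm [ 0.06  0.07 -3.09] turn 0.05 | J -102.1 grasp xy, tcp z [0.5639 0.3073 0.0059] tilt [ 0.01  -0.017] F [-0.5 -0.3 -0.3] T [-0.   -0.01  0.01] op 1.001 q6 2.23 t 64.075
to go cm [ 0.08  0.08 -1.45] turn 0.05 | J -102.1 grasp xy, tcp z [ 0.5637  0.3072 -0.0105] tilt [ 0.01  -0.018] F [-0.1  0.4 -0.6] T [0.06 0.03 0.04] op 0.998 q6 2.24 t 64.325
to go cm [0.08 0.09 0.06] turn 0.05 | J -102.1 grasp xy, tcp z [ 0.5637  0.3071 -0.0256] tilt [ 0.01  -0.018] F [ 0.   0.4 -0.3] T [-0.04  0.04 -0.04] op 0.999 q6 2.24 t 64.575
```

```bash
python3 -m creep '[[0,0,0,0,0.7],[0,0,0,0,0.6],[0,0,0,0,0.4],[0,0,0,0,0.4]]' >/dev/null;python3 d.py .5645 .308 -.025 -102;python3 -m creep '[[0,0,3,0,0],[0,0,4,0,0],[0,0,5,0,0],[0,0,5,0,0],[0,0,1.5,0,0],[0.2,-3,0,0.4,0],[0.3,-5,0,0.4,0],[0.3,-5,0,0.4,0],[0.3,-5,0,0.2,0],[0.3,-5,0,0,0],[0.3,-4,0,0,0],[0,-1,0,0,0],[0,0,0,0,0]]' >/dev/null;python3 d.py .5815 -.011 .1185 -93
```

```text
to go cm [ 0.04  0.05 -0.02] turn 0.01 | J -102.1 grasp xy, tcp z [ 0.5641  0.3075 -0.0248] tilt [ 0.011 -0.017] F [ 0.2 -0.7 -0.3] T [ 0.03 -0.01 -0.01] op 0.766 q6 2.24 t 65.075
to go cm [ 0.88 -2.88 -2.58] turn 0.04 | J -93.3 grasp xy, tcp z [0.5727 0.0178 0.1443] tilt [-0.015 -0.022] F [-0.   0.4 -1.2] T [ 0.06 -0.01 -0.02] op 0.767 q6 1.6 t 66.7
```

```bash
python3 -m creep '[[0.4,-1.4,0,0,0],[0.4,-1.3,0,0,0],[0,0,-0.6,0,0],[0,0,-0.4,0,0],[0,0,0,0,0]]' >/dev/null;python3 d.py .5815 -.011 .1192 -93
```

```text
to go cm [ 0.05 -0.3  -1.29] turn 0.01 | J -93.0 grasp xy, tcp z [ 0.581  -0.008   0.1321] tilt [-0.017 -0.022] F [-0.  -0.1 -3.1] T [ 0.02 -0.04 -0.04] op 0.76 q6 1.56 t 67.325
```

```bash
python3 -m creep '[[0.05,-0.35,-0.5,0,0],[0,0,-0.3,0,0],[0,0,0,0,0]]' >/dev/null;python3 d.py .5815 -.011 .1192 -93;python3 -m creep '[[0,0,-0.35,0,0],[0,0,0,0,0]]' >/dev/null;python3 d.py .5815 -.011 .1192 -93
```

```text
to go cm [ 0.    0.02 -0.44] turn -0.0 | J -93.0 grasp xy, tcp z [ 0.5815 -0.0112  0.1236] tilt [-0.017 -0.022] F [ 0.4 -0.2 -2.8] T [0.03 0.02 0.06] op 0.762 q6 1.55 t 67.7
to go cm [-0.03  0.02 -0.16] turn -0.0 | J -93.0 grasp xy, tcp z [ 0.5818 -0.0112  0.1208] tilt [-0.015 -0.022] F [ 0.2 -0.3 -2. ] T [ 0.05 -0.    0.03] op 0.763 q6 1.55 t 67.95
```

```bash
python3 -m creep '[[0,0,-0.2,0,0],[0,0,0,0,0]]' >/dev/null;python3 d.py .5815 -.011 .1192 -93;  python3 -m creep '[[0,0,0,0,1],[0,0,0,0,1],[0,0,0,0,1],[0,0,3,0,1],[0,0,4,0,1],[0,0,1,0,1],[-2,4,0,-0.4,1],[-2.8,4.5,0,-0.6,1],[-2.8,4.5,0,-0.6,1],[-2.8,4.5,0,-0.6,1],[-2.8,4.5,0,-0.6,1],[-2.6,4.5,0,-0.6,1],[-1.3,2,-2,-0.3,1],[0,0,-4,0,1],[0,0,-3,0,1],[0,0,0,0,1]]' >/dev/null;python3 d.py .3905 .3024 -.025 -116.3
python3 - <<'E'
from h import *
b=grab("top");
H=hsv(b);h,s,v=H[...,0],H[...,1],H[...,2]
y=(h>20)&(h<33)&(s>150);print("yel on stack",rect(b,y,.188,(264,184),28),proj(b,[.5815,-.011,.188]))
E
```

```text
to go cm [-0.09  0.01 -0.13] turn -0.0 | J -93.0 grasp xy, tcp z [ 0.5824 -0.0111  0.1205] tilt [-0.013 -0.022] F [-0.7 -0.1 -2. ] T [ 0.04 -0.04 -0.  ] op 0.763 q6 1.55 t 68.2
to go cm [ -1.05   2.21 -12.29] turn -0.06 | J -115.9 grasp xy, tcp z [0.401  0.2803 0.0979] tilt [-0.034 -0.016] F [0.5 0.2 0.8] T [ 0.01 -0.04 -0.03] op 0.998 q6 2.56 t 70.2
yel on stack (array([ 0.5821, -0.0123], dtype=float32), array([ 0.5808, -0.0113]), -1.7, 106, 76, 627) [[262.87815923 185.23996579]]
```

```bash
python3 -m creep '[[-0.5,1.2,-2,0,1],[-0.5,1,-2.5,0,1],[0,0,-1.5,0,1],[0,0,-0.3,0,1],[0,0,0,0,1]]' >/dev/null;python3 d.py .3905 .3028 -.025 -116.3; python3 -c "
from h import *
b=grab('top');a=grab('scene')
for p in (b,a):
  H=hsv(p);h,s,v=H[...,0],H[...,1],H[...,2]
  q=proj(p,[.3905,.3024,.04])[0]; print(q,rect(p,(h>35)&(h<95)&(s>70),.04,q,22))"
```

```text
to go cm [-0.5  -0.12 -6.69] turn -0.04 | J -116.1 grasp xy, tcp z [0.3955 0.304  0.0419] tilt [-0.022 -0.009] F [-0.6 -0.3  0.5] T [-0.01 -0.01  0.  ] op 1.001 q6 2.6 t 70.875
[176.2372399  245.62764786] (array([0.4204, 0.3067], dtype=float32), array([0.4177, 0.3157]), 72.3, 117, 55, 261)
[266.22250345 136.69020087] (array([0.4129, 0.2834], dtype=float32), array([0.4105, 0.2872]), -26.1, 137, 85, 331)
```

```bash
python3 -m creep '[[-0.5,-0.1,-1,0,1],[-0.1,0,-1,0,1],[0,0,0,0,1]]' >/dev/null;python3 d.py .3905 .3028 -.025 -116.3; python3 -m creep '[[0,0,-1,0,1],[0,0,0,0,1]]' >/dev/null;python3 d.py .3905 .3028 -.025 -116.3
```

```text
to go cm [ 0.11 -0.01 -4.63] turn -0.03 | J -116.1 grasp xy, tcp z [0.3894 0.3029 0.0213] tilt [-0.021 -0.009] F [-0.7 -0.2  0.2] T [0.03 0.06 0.04] op 1.003 q6 2.61 t 71.35
to go cm [ 0.12 -0.   -3.55] turn -0.04 | J -116.1 grasp xy, tcp z [0.3893 0.3028 0.0105] tilt [-0.021 -0.009] F [ 0.2 -0.3  0.3] T [ 0.03  0.01 -0.01] op 0.998 q6 2.61 t 71.6
```

```bash
python3 -m creep '[[0.1,0,-1.4,0,1],[0,0,0,0,1]]' >/dev/null;python3 d.py .3905 .3028 -.025 -116.3; python3 -m creep '[[0,0,-1.4,0,1],[0,0,-0.5,0,1],[0,0,0,0,1]]' >/dev/null;python3 d.py .3905 .3028 -.025 -116.3;  python3 -m creep '[[0,0,0,0,0.7],[0,0,0,0,0.6],[0,0,0,0,0.4],[0,0,0,0,0.4]]' >/dev/null;python3 d.py .3905 .3028 -.025 -116.3
```

```text
to go cm [ 0.01 -0.   -2.04] turn -0.04 | J -116.1 grasp xy, tcp z [ 0.3904  0.3028 -0.0046] tilt [-0.021 -0.009] F [ 0.7  0.5 -0.1] T [-0.01 -0.01 -0.01] op 0.999 q6 2.61 t 71.85
to go cm [ 0.01 -0.    0.01] turn -0.03 | J -116.1 grasp xy, tcp z [ 0.3904  0.3028 -0.0251] tilt [-0.021 -0.009] F [ 0.5 -0.2  0.2] T [-0.01 -0.06 -0.  ] op 1.003 q6 2.61 t 72.225
to go cm [-0.05 -0.05 -0.08] turn -0.03 | J -116.1 grasp xy, tcp z [ 0.391   0.3033 -0.0242] tilt [-0.02  -0.007] F [ 0.5 -0.3 -0.8] T [-0.01 -0.01 -0.01] op 0.763 q6 2.61 t 72.725
```

```bash
python3 -m creep '[[0,0,3,0,0],[0,0,4,0,0],[0,0,5,0,0],[0,0,5,0,0],[0,0,4,0,0],[0,0,1.5,0,0],[1.7,-3,0,0.5,0],[2.6,-4.3,0,0.6,0],[2.6,-4.3,0,0.6,0],[2.6,-4.3,0,0.6,0],[2.6,-4.3,0,0.6,0],[2.6,-4.3,0,0.6,0],[1.3,-2,0,0.2,0],[0,0,0,0,0]]' >/dev/null;python3 d.py .5815 -.011 .1638 -93
```

```text
to go cm [ 3.52 -3.77 -2.31] turn -0.0 | J -93.0 grasp xy, tcp z [0.5463 0.0267 0.1869] tilt [-0.043 -0.029] F [ 0.9  0.2 -2.2] T [ 0.03  0.01 -0.01] op 0.761 q6 1.62 t 74.475
```

```bash
python3 -m creep '[[1.2,-1.3,0.5,0,0],[1.2,-1.3,0.5,0,0],[1,-1,0.5,0,0],[0,0,0,0,0]]' >/dev/null;python3 d.py .5815 -.011 .1638 -93;python3 -m creep '[[0,0,0.8,0,0],[0,0,0.8,0,0],[0,0,0.8,0,0],[0,0,0,0,0],[0,0,-4,0,0],[0,0,0,0,0]]' >/dev/null;python3 d.py .5815 -.011 .1638 -93
```

```text
to go cm [ 0.3  -0.43 -3.23] turn -0.03 | J -92.8 grasp xy, tcp z [ 0.5785 -0.0067  0.1961] tilt [-0.054 -0.028] F [ 0.9 -0.4 -2.9] T [ 0.04 -0.06 -0.04] op 0.761 q6 1.56 t 74.975
to go cm [ 0.43 -0.68 -1.72] turn -0.05 | J -92.7 grasp xy, tcp z [ 0.5772 -0.0042  0.181 ] tilt [-0.055 -0.027] F [-0.4  0.  -3.6] T [ 0.04 -0.05 -0.01] op 0.761 q6 1.56 t 75.725
```

```bash
python3 -m creep '[[0,0,1,0,0],[-6,0,0,0,0],[-6,0,0,0,0],[0,0,0,0,0]]' >/dev/null;python3 d.py .5815 -.011 .1638 -93;python3 -m creep '[[0,0,-3,0,0],[0,0,0,0,0]]' >/dev/null;python3 d.py .5815 -.011 .1638 -93;python3 -m creep '[[1,0,0.5,0,0],[1,0,0.5,0,0],[1,0,0.5,0,0],[1,0,0.5,0,0],[0,0,0,0,0]]' >/dev/null;python3 d.py .5815 -.011 .1638 -93
```

```text
to go cm [12.59 -0.66 -3.21] turn -0.04 | J -92.7 grasp xy, tcp z [ 0.4556 -0.0044  0.1959] tilt [-0.052 -0.027] F [ 0.6  0.2 -3.1] T [-0.02 -0.1   0.03] op 0.767 q6 1.54 t 76.225
to go cm [12.38 -0.64 -0.72] turn -0.04 | J -92.8 grasp xy, tcp z [ 0.4577 -0.0046  0.171 ] tilt [-0.042 -0.028] F [-0.2  0.5 -1.9] T [ 0.04 -0.03  0.03] op 0.762 q6 1.54 t 76.475
to go cm [ 7.52 -0.61 -3.92] turn -0.03 | J -92.8 grasp xy, tcp z [ 0.5063 -0.0049  0.203 ] tilt [-0.026 -0.029] F [-0.3 -0.  -3.5] T [ 0.06 -0.05 -0.03] op 0.761 q6 1.55 t 77.1
```

```bash
python3 -m creep '[[1,-0.1,0,0,0],[1,-0.1,0,0,0],[1,-0.1,0,0,0],[1,-0.1,0,0,0],[1,-0.1,0,0,0],[1,-0.1,0,0,0],[1,0,0,0,0],[0,0,0,0,0]]' >/dev/null;python3 d.py .5815 -.011 .1638 -93
```

```text
to go cm [-0.04  0.05 -3.94] turn -0.03 | J -92.8 grasp xy, tcp z [ 0.5819 -0.0115  0.2032] tilt [-0.026 -0.029] F [ 0.3 -0.6 -3.1] T [ 0.05 -0.02  0.03] op 0.764 q6 1.55 t 78.1
```

Good enough. Lowering green onto the stack.

```bash
python3 -m creep '[[0,0,-1.5,0,0],[0,0,-1,0,0],[0,0,0,0,0]]' >/dev/null;python3 d.py .5815 -.011 .1638 -93;python3 -m creep '[[0,0,-0.4,0,0],[0,0,0,0,0]]' >/dev/null;python3 d.py .5815 -.011 .1638 -93
```

```text
to go cm [ 0.04  0.04 -1.18] turn -0.04 | J -92.8 grasp xy, tcp z [ 0.5811 -0.0114  0.1756] tilt [-0.028 -0.029] F [ 0.4  0.3 -2.4] T [ 0.02 -0.02 -0.04] op 0.765 q6 1.55 t 78.475
to go cm [ 0.05  0.03 -0.78] turn -0.04 | J -92.8 grasp xy, tcp z [ 0.581  -0.0113  0.1716] tilt [-0.028 -0.029] F [ 0.4  1.4 -2.8] T [-0.02 -0.03 -0.04] op 0.76 q6 1.55 t 78.725
```

```bash
python3 -m creep '[[0,0,-0.4,0,0],[0,0,0,0,0]]' >/dev/null;python3 d.py .5815 -.011 .1638 -93;python3 -m creep '[[0,0,-0.25,0,0],[0,0,0,0,0]]' >/dev/null;python3 d.py .5815 -.011 .1638 -93
```

```text
to go cm [ 0.04  0.04 -0.4 ] turn -0.03 | J -92.8 grasp xy, tcp z [ 0.5811 -0.0114  0.1678] tilt [-0.027 -0.029] F [ 0.3  0.3 -3.1] T [ 0.02 -0.03 -0.03] op 0.762 q6 1.55 t 78.975
to go cm [ 0.03  0.04 -0.15] turn -0.03 | J -92.8 grasp xy, tcp z [ 0.5812 -0.0114  0.1653] tilt [-0.027 -0.029] F [ 0.  -0.3 -3.7] T [ 0.02 -0.03 -0.  ] op 0.761 q6 1.55 t 79.225
```

```bash
python3 -m creep '[[0,0,-0.2,0,0],[0,0,0,0,0]]' >/dev/null;python3 d.py .5815 -.011 .1638 -93;python3 -m creep '[[0,0,0,0,1],[0,0,0,0,1],[0,0,0,0,1],[0,0,3,0,1],[0,0,4,0,1],[0,0,1,0,1],[-2,-5,0,0,1],[-2,-5,0,0,1],[-2,-5,0,0,1],[-2,-5,0,0,1],[-2,-5,0,0,1],[0,0,0,0,1]]' >/dev/null;python3 d.py .5815 -.011 .1638 -93
python3 - <<'E'
from h import *
b=grab("top");a=grab("scene")
A=cv2.resize(a["color"][110:260,190:340,::-1],None,fx=2.6,fy=4,interpolation=2)
B=cv2.resize(b["color"][130:250,210:330,::-1],None,fx=3.3,fy=5,interpolation=2)
cv2.imwrite("pics/f.png",np.hstack([A[:600,:390],B[:600,:396]]))
H=hsv(b);h,s,v=H[...,0],H[...,1],H[...,2]
print("green",rect(b,(h>35)&(h<95)&(s>60),.228,proj(b,[.5815,-.011,.228])[0],30))
E
```

```text
to go cm [-0.01  0.03 -0.09] turn -0.04 | J -92.8 grasp xy, tcp z [ 0.5816 -0.0113  0.1647] tilt [-0.024 -0.029] F [-0.6 -0.2 -2.8] T [ 0.02 -0.   -0.04] op 0.759 q6 1.55 t 79.475
to go cm [10.49 25.64 -7.61] turn -0.06 | J -92.6 grasp xy, tcp z [ 0.4766 -0.2674  0.2399] tilt [-0.031 -0.026] F [0.1 0.2 1.1] T [ 0.01 -0.03 -0.04] op 1.002 q6 1.05 t 80.975
green (array([ 0.577, -0.011], dtype=float32), array([ 0.5782, -0.0114]), -1.7, 99, 62, 522)
```

View pics/f.png

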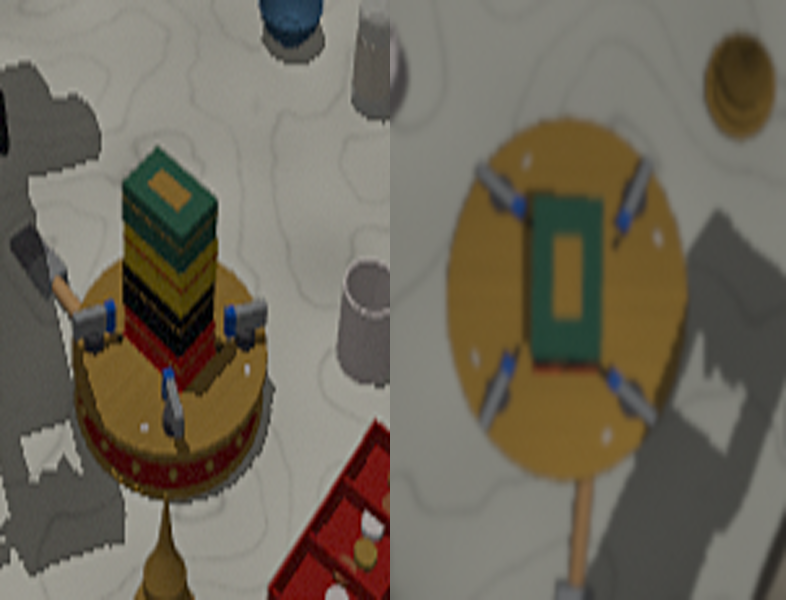

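The column stands upright and square, and all four blue ends sit at the black marks. Handing in.

```bash
python3 -c "
from bench import finish_job
print(finish_job())"
```

```text
the job is handed in; nothing more can be done
None
```

The job is handed in, at about 81 s of the 210 s allowed. No verdict came back.

**Bolts:** I tightened them in the order 1, 3, 2, 4: first each to the white mark, then each against its stop. The reaction torque at the stop was 1.1 to 2.5 Nm. The last pictures show all four blue ends at the black marks.

**Boxes:** All four were there, stacked from the bottom red, black, yellow, green. The yellow one was the nearest to the base at the start; it was knocked aside during the run, and I measured it again before picking it up. The last top view puts the green box at (0.578, -0.011), with the plate centre at about (0.5815, -0.011). The column looks upright and flush in both views, and no bystander appears to have moved.

**Checks that disagreed:**
- **Fingertip height:** the fingertips sat about 28 mm higher than the reported TCP. My first attempt to grip bolt 1 closed on air above the wing without touching anything, and I allowed for the offset from then on.
- **Tool tilt:** the tool picked up a tilt of up to 5° during moves and grips. I reduced it while holding bolts 3 and 4. It was about 2° when I placed the last box.
- **Cameras:** the two cameras differed by about 5 mm at the casket and about 10 mm at the red box. The bolt grips agreed with the top camera, so I relied mainly on that one.

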